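# Set and clamp the backing plate of a welding jig with a ratchet lever

## Robot

A 6-joint arm with a two-finger parallel gripper is mounted at the origin on the work surface. World frame = base frame: x ahead of the robot, y to its left, z up, the work surface at z = 0. Lengths are in m, angles in rad, forces in N, time in s.
With the tool pointing down it reaches from about 0.3 to 0.95 m from the base axis. Payload 3.1 kg.
Tool frame: the origin (TCP) lies at the very end of the fingers, on their centre line; the grasp point (between the pads) lies 19 mm behind it (bot.grip_point_offset is the distance from the TCP to the grasp point, in m); z points along the fingers, x is the direction in which the jaws open and shut, and the axes are right-handed (so a half turn about z gives the same grasp; the last joint's range is limited). The gripper opens to 85 mm and grips with 20 to 120 N. Pads are 22 mm wide; open, the fingers measure 114 mm over their backs; the gripper's body (76 mm by 85 mm) begins 54 mm behind the grasp point. The pads swing forward as they close: fully open they stand 13 mm farther back than shut.
Start: joints at [1.142, 0.308, 1.634, -0, 1.2, -0.07], TCP at [0.219, 0.585, 0.231] pointing down, gripper open.
Joint ranges: [-3.06, 3.06], [-0.79, 1.96], [0.05, 2.63], [-1.19, 4.34], [0.05, 2.64], [-2.94, 2.94]. Speed limits (rad/s): [2.79, 2.79, 3.14, 3.14, 3.14, 3.14].

## Interface

Orientations are given as a rotation vector (axis times angle).
In Python, from workcell import bot, eyes, hand_in gives the robot as it stands.
- The arm moves only by the shell command python3 -m crank 'ROWS' [OPENING] [FORCE]. ROWS is JSON, one flat list of numbers, 6 for each row, row after row: the shift along the tool's x, y, z in cm, then the turn, a rotation vector about the tool's x, y, z in units of 8 degrees (1.0 is 8 degrees). In form: [x, y, z, wx, wy, wz, x, y, z, wx, wy, wz, ...]. A call has 1 to 8 rows; each row shifts and turns the commanded pose from where the row before left it, along the tool's axes as they then stand; what a row does not reach is not made up. A row lasts 1/10 s, in which the tool goes at most 50 mm and 8.59 degrees, less where a joint would pass 70% of its speed; a pose out of reach is approached as far as the arm can. A call with a gripper value outside its range is refused whole. OPENING is the opening, from 0 (shut) to 1 (fully open), set as the call begins (- or left out, the last holds). The fingers move at their own pace and stop on an object; FORCE is the grip in N (left out, the last holds). Time passes only in rows, so rows that do not move let the fingers close. It gives the time, the measured TCP pose, the force and the opening at its end, in the units of the state.
- bot.observe(): the state, without advancing time (a new reading comes with each control period).
- eyes.read_camera(name): name is "scene" or "top" or "wrist"; returns (picture, depth): 384x512x3 uint8, red, green, blue; 384x512 float32, m along the optical axis (not along the pixel's ray), 0 where there is no reading.
- eyes.calibration(name): a dict with "camera_matrix" (3x3 intrinsics, pixels), "rvec" (rotation vector, rad) and "tvec" (3), from world to camera coordinates, as OpenCV has them; the wrist camera has in their place "T_tool_cam" (4x4, takes a point from camera to tool coordinates, whose origin is the TCP and whose axes are the tool frame's). Camera axes: x right, y down, z forward; pixel columns grow to the right and rows downward; lengths in m; the calibration is good to about 2 mm. The wrist camera is an equidistant fisheye: a pixel r from the principal point sees the ray r / f radians off the axis. A picture is of the moment at which its call begins: read the wrist's pose just before it. calibration takes no time and is no camera call.
- hand_in(): hands the job in, once; it reports no verdict.
The state is a dict: "time_s": time; "q": joint angles; "qvel": joint speeds; "effort": joint torques, N m; "position": TCP position; "eef_rot": TCP orientation; "ft_force": force on the tool from outside, world axes, zero at the start; "torque": the same for the moment, N m; "finger_gap": finger opening in m.
Only numpy, scipy, OpenCV 4.12 (cv2) and the standard library are available. Lean on these libraries where they do the work, as an engineer would, in place of code of your own. Each camera call takes 0.05 s, during which the arm holds its last target. There are 200 camera calls.

## Task

With the clamp still open, swing the pivoting copper backing plate of the welding jig fully home against the yellow stop block; then tighten the clamp on it with the red-gripped ratchet lever (clockwise from above) until it is firmly tight. The lever has little room to swing, so lift it off its teeth, swing it back and let it drop in again for each new bite. Finish with the plate still home, the lever dropped fully down and let go, and the hammer, tube and tin on the bench left where they are.

Things in the scene. Friction and masses are not known exactly. Their poses are not given: they have to be found in the camera images.
- jig: Welding jig, bolted to the bench (never moves): grey base plate 210 (x) x 340 (y) x 12 mm; origin at the centre of its underside. A blue bracket on its far (+x) side reaches over the backing plate at y = +40 mm and carries on a round blue flange the screw, toothed crown, black hub and ratchet lever.
- pivot_pin (a point): Top of the brass pin that the backing plate turns about (vertical axis), at jig (10, 90) mm, 34 mm above the bench.
- stop_block (a point): Centre of the top of the yellow stop block (30 x 40 mm, fixed to the jig), 36 mm above the bench, on the far side of the backing plate at jig y = -75 mm.
- backplate (a joint): Angle (rad) of the copper backing plate (90 x 210 x 10 mm, top 23 mm above the bench) about its pin: 0 = home against the yellow stop block, its long side along jig y, reaching 190 mm from the pin to -y; grows to 0.65 as its free end swings to jig -x. Stays where left; 2 to 5 N at the free corner move it. Plate heading = jig yaw - value.
- lip_corner (a point): Point on the outer (-x) upright face of the plate's lip, near its free corner: 170 mm from the pin along the plate, 45 mm to the near side, 42 mm above the bench. The lip (7 mm thick, up to 61 mm above the bench) runs along the plate's near edge from 90 to 190 mm from the pin. Axes: those of the plate; pushing along its +x drives the plate home. Moves with the plate.
- clamp_axis (a point): On the vertical axis of clamp screw and lever, jig (10, 40) mm, at the flange's top (flange 124 mm across), 68 mm above the bench. Hub 68 mm across, up to 109 mm above the bench. Two steel stop posts (8 mm thick, up to 123 mm above the bench) stand 55 mm from the axis, either side of the lever, and limit its swing.
- lever (a joint): Swing (rad) of the ratchet lever, -0.80 to +0.80 between its stop posts, growing clockwise from above = tightening (grip goes from jig -x towards +x). At 0 it points along jig +y turned 0.25 rad to -x (heading = jig yaw + 1.821 - value). Down in the teeth it turns the screw BOTH ways; lifted over 5 mm it swings freely (about 0.5 N) and the screw stays put. At +0.80 only the post resists.
- crown (a point): Crown on the screw, on the clamp axis, at the tooth tops 83 mm above the bench: 16 square teeth 4 mm high, one each 0.393 rad, 0.08 rad of play. Screw: 5 to 6 N at the red grip turn it until the shoe meets the plate, after 1.0 to 1.7 rad of turning in all (unknown: feel it); then resistance rises steeply within 0.1 rad. Tight: 10 to 20 N at the grip. It does not run back.
- lever_lift (a joint): How far (m) the lever is raised: 0 = fully down in the crown's teeth, 0.004 = resting on top of the teeth, at most 0.014. Spring and weight pull it down with 7 to 10 N. It may start on top of the teeth, and may land there when dropped: if left free to sink, turning it by up to one tooth lets it snap in.
- grip_mid (a point): Middle of the red upright grip at the lever's end: vertical cylinder, 24 mm diameter, 115 mm from the clamp axis; this point is 137 mm above the bench with the lever down (grip from 103 to 165 mm). Take it from above; it may turn in the fingers. Moves with the lever.
- shoe: Brass clamping shoe, 28 mm across, 8 mm high, under the bracket arm on the clamp axis; origin at the centre of its underside. It goes down 4 mm per rad of tightening and presses on the backing plate's top (23 mm above the bench), with over 60 N when firmly tight (8 N or more at the lever's grip).
- hammer: Bystander: a loose hammer lying beyond (+x of) the jig; leave alone. Origin: middle of its underside.
- tube: Bystander: offcut of square steel tube, 40 x 40 x 130 mm, to the right (-y) of the jig; leave alone. Origin: centre of its underside.
- tin: Bystander: green tin, 68 mm across, 90 mm tall, to the right (-y) of the jig; leave alone. Origin: centre of its underside.

How it is judged:
By the outcome, as a careful person would: the job done as asked, in the order asked, and still so for the second after the job is handed in, with the robot touching nothing.
It also fails if it takes over 72 s, if anything falls off the work surface, if the arm or the gripper's body presses on something with over 40 N, if the wrist force passes 120 N, or if a joint passes its speed limit or range.

## Working session

There is one attempt and no reset: what is moved stays moved. The work goes in short steps, Python scripts to look and compute and a shell command to move; the robot and the scene stay as the last step left them, time stands still between calls to the robot, and variables do not carry over. Pictures are saved under pics/ and viewed, about 8 in all and at most 12, crops included, and the job is handed in when it is done.

```bash
mkdir -p pics; ls; python3 - <<'E'
from workcell import bot, eyes
import cv2, numpy as np
print(bot.observe())
for n in("scene","top"):
    p,d=eyes.read_camera(n); np.savez(f"{n}0.npz",p=p,d=d)
    cv2.imwrite(f"pics/{n}0.png",p[:,:,::-1]); print(n,eyes.calibration(n))
a=[cv2.imread(f"pics/{n}0.png") for n in("scene","top")]
print(eyes.calibration("wrist"))
E
```

```text
pics
{'time_s': 0.0, 'q': array([ 1.14231936e+00,  3.08997277e-01,  1.63520162e+00,  3.53081709e-05,
        1.19965350e+00, -6.96778883e-02]), 'qvel': array([-0.00161775, -0.00136   ,  0.0015177 , -0.00223325,  0.00117009,
       -0.0013415 ]), 'effort': array([ 7.05385228e-04, -4.15249693e+01, -2.76663440e+01, -6.08202572e-05,
        1.02085940e-02,  2.96120461e-06]), 'position': array([0.21913297, 0.5844571 , 0.23004468]), 'eef_rot': array([ 2.58126532,  1.78873927, -0.00307651]), 'ft_force': array([ 0.18082407, -0.08507266, -0.21643783]), 'torque': array([ 0.0530825 ,  0.04156051, -0.01176036]), 'finger_gap': 0.08555010067143105}
scene {'camera_matrix': array([[450.53289736,   0.        , 260.149351  ],
       [  0.        , 450.53289736, 193.07281042],
       [  0.        ,   0.        ,   1.        ]]), 'rvec': array([ 0.73477998,  2.72785652, -0.92081556]), 'tvec': array([ 0.59310643, -0.16033981,  1.2914561 ])}
top {'camera_matrix': array([[362.72919249,   0.        , 254.82337796],
       [  0.        , 362.72919249, 189.15598608],
       [  0.        ,   0.        ,   1.        ]]), 'rvec': array([ 2.18135019, -2.1492845 ,  0.09409644]), 'tvec': array([-0.03811771,  0.65076537,  0.80833298])}
{'camera_matrix': array([[297.31863964,   0.        , 253.69559587],
       [  0.        , 297.31863964, 192.08234147],
       [  0.        ,   0.        ,   1.        ]]), 'T_tool_cam': array([[ 9.99999958e-01,  2.70246461e-04,  9.99947654e-05,
         2.20556874e-04],
       [-2.87674918e-04,  9.56281778e-01,  2.92446709e-01,
        -7.49281119e-02],
       [-1.65904840e-05, -2.92446726e-01,  9.56281816e-01,
        -1.40787599e-01],
       [ 0.00000000e+00,  0.00000000e+00,  0.00000000e+00,
         1.00000000e+00]])}
```

View pics/scene0.png

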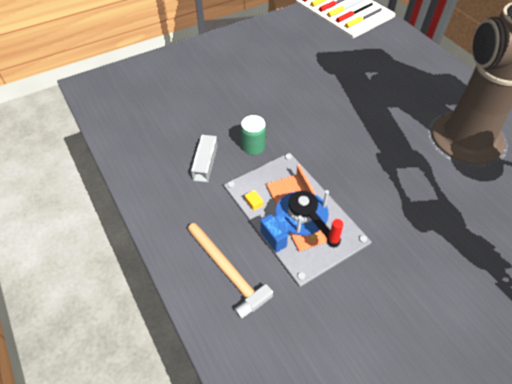

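View pics/top0.png

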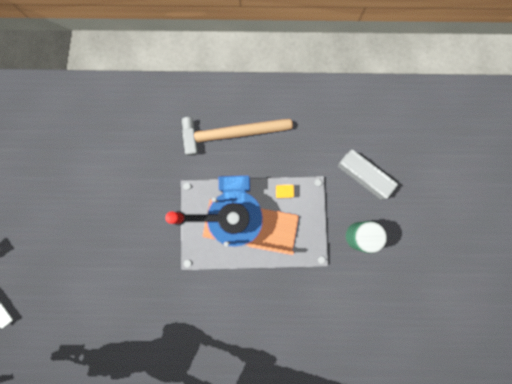

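The scene view shows the jig with the lever out to +y and the plate swung out. In the top view the base plate spans about (181,178)–(327,270), with the stop at (285,191), hub (234,218), grip (175,217), and tube and tin on the right.

```bash
cat > h.py <<'E'
import numpy as np, cv2
from scipy.spatial.transform import Rotation as R
from workcell import bot, eyes
def cast(n,uv,z):
    c=eyes.calibration(n); r=cv2.Rodrigues(c["rvec"])[0]; t=c["tvec"]
    p=np.array([*uv,1.]); d=r.T@np.linalg.inv(c["camera_matrix"])@p; o=-r.T@t
    return o+d*(z-o[2])/d[2]
def masks(p):
    h=cv2.cvtColor(p,cv2.COLOR_RGB2HSV).astype(int); H,S,V=h[...,0],h[...,1],h[...,2]
    return dict(yellow=(abs(H-26)<5)&(S>180)&(V>150),red=((H<4)|(H>174))&(S>170)&(V>100),
      copper=(H>=5)&(H<17)&(S>140)&(V>120), blue=(abs(H-108)<10)&(S>150), grey=(S<30)&(V>100)&(V<190))
E
python3 - <<'E'
from h import *
p=np.load("top0.npz")["p"]; m=masks(p)
zs=dict(yellow=.036,red=.165,copper=.023,blue=.068,grey=.012)
box=np.zeros(p.shape[:2],bool); box[165:285,160:335]=1
for k,v in m.items():
    v=(v&box).astype(np.uint8)
    if k=='grey':
        v=((box)&(p.max(2)>95)).astype(np.uint8)
    n,l,s,c=cv2.connectedComponentsWithStats(v)
    i=1+np.argmax(s[1:,4]); q=(l==i).astype(np.uint8)
    cn=max(cv2.findContours(q,0,2)[0],key=cv2.contourArea); r=cv2.minAreaRect(cn)
    print(k,s[i],c[i].round(1),cast("top",c[i],zs[k]).round(4))
    b=np.array([cast("top",x,zs[k])[:2] for x in cv2.boxPoints(r)]); print("  box",b.round(4).tolist(), np.linalg.norm(b-np.roll(b,1,0),axis=1).round(3))
p,d=np.load("top0.npz").values()
cv2.imwrite("pics/topc.png",cv2.resize(p[165:285,165:335,::-1],None,fx=4.5,fy=4.5,interpolation=cv2.INTER_CUBIC))
E
```

```text
Traceback (most recent call last):
ValueError: attempt to get argmax of an empty sequence
```

```bash
cat > m.py <<'E'
from h import *
p=np.load("top0.npz")["p"]
cv2.imwrite("pics/topc.png",cv2.resize(p[165:285,165:335,::-1],None,fx=4.5,fy=4.5,interpolation=cv2.INTER_CUBIC))
h=cv2.cvtColor(p,cv2.COLOR_RGB2HSV); 
for u,v in [(285,191),(175,217),(270,240),(234,240),(310,220)]: print(u,v,h[v,u],p[v,u])
m=masks(p)
zs=dict(yellow=.036,red=.165,copper=.023,blue=.068,grey=.012)
box=np.zeros(p.shape[:2],bool); box[165:285,160:335]=1
for k,v in m.items():
    v=(v&box).astype(np.uint8)
    if k=='grey':
        v=((box)&(p.max(2)>95)).astype(np.uint8)
    n,l,s,c=cv2.connectedComponentsWithStats(v)
    if n<2: print(k,"none"); continue
    i=1+np.argmax(s[1:,4]); q=(l==i).astype(np.uint8)
    cn=max(cv2.findContours(q,0,2)[0],key=cv2.contourArea); r=cv2.minAreaRect(cn)
    print(k,s[i],c[i].round(1),cast("top",c[i],zs[k]).round(4))
    b=np.array([cast("top",x,zs[k])[:2] for x in cv2.boxPoints(r)]); print("  box",b.round(4).tolist(), np.linalg.norm(b-np.roll(b,1,0),axis=1).round(3))
E
sed -i 's/(abs(H-26)<5)&(S>180)/(abs(H-25)<6)\&(S>150)/' h.py; python3 m.py
```

```text
285 191 [ 26 171 255] [255 232  84]
175 217 [  1 181 246] [246  79  71]
270 240 [ 13 123 251] [251 184 130]
234 240 [106 159 183] [ 69 121 183]
310 220 [110   4 194] [191 192 194]
yellow [277 186  17  11 178] [284.7 191. ] [ 0.6475 -0.0973  0.036 ]
  box [[0.6589, -0.0795], [0.6594, -0.1164], [0.6363, -0.1165], [0.6358, -0.0798]] [0.023 0.037 0.023 0.037]
red [169 212  14  11 110] [175.9 217.2] [0.5813 0.122  0.165 ]
  box [[0.5719, 0.135], [0.5912, 0.1357], [0.5916, 0.1104], [0.5723, 0.1098]] [0.025 0.019 0.025 0.019]
copper [272 212   2   3   3] [272.3 213. ] [ 0.597  -0.0699  0.023 ]
  box [[0.5989, -0.0682], [0.5993, -0.0691], [0.5947, -0.0715], [0.5942, -0.0706]] [0.005 0.001 0.005 0.001]
blue [210 177  51  68 753] [242.4 220.3] [ 0.5786 -0.0026  0.068 ]
  box [[0.5606, 0.0785], [0.6759, -0.0094], [0.6178, -0.0842], [0.5042, 0.004]] [0.093 0.145 0.095 0.144]
grey [  160   165   175   120 19938] [247.8 224.8] [ 0.5688 -0.013   0.012 ]
  box [[0.7081, 0.1997], [0.7137, -0.2159], [0.436, -0.2142], [0.4292, 0.1882]] [0.279 0.416 0.278 0.402]
```

View pics/topc.png

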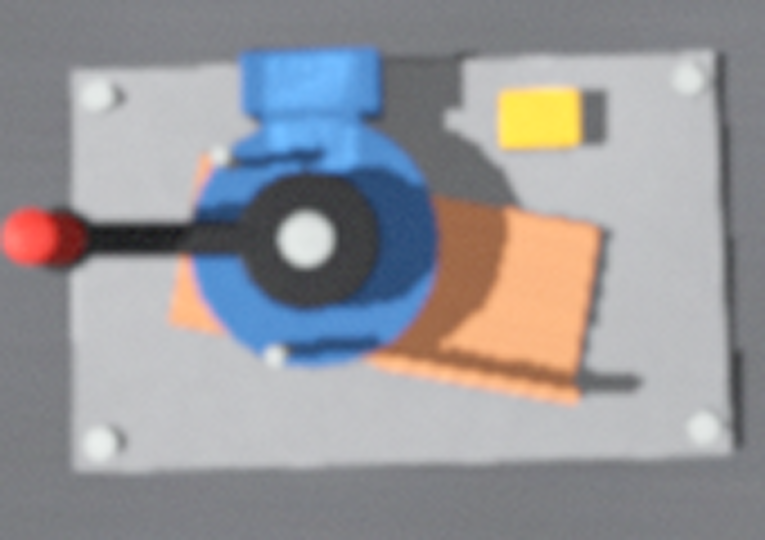

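Crop: base corners (72,70), (717,50), (733,455), (74,470); posts (220,155) and (275,355); hub centre (307,240); plate free edge (603,228)–(578,402); grip top (32,237).

```bash
python3 - <<'E'
from h import *
def C(x,y,z): return cast("top",((x+.5)/4.5+164.5,(y+.5)/4.5+164.5),z)[:2]
c=np.array([C(72,70,.012),C(717,50,.012),C(733,455,.012),C(74,470,.012)])
# jig: +x up, +y left
J=np.array([[105,170],[105,-170],[-105,-170],[-105,170]])/1000
o=c.mean(0); A=J; B=c-o
yaw=np.arctan2((A[:,0]*B[:,1]-A[:,1]*B[:,0]).sum(),(A*B).sum())
print("jig",o,yaw,np.linalg.norm(c-np.roll(c,1,0),axis=1))
Rz=lambda a:np.array([[np.cos(a),-np.sin(a)],[np.sin(a),np.cos(a)]])
W=lambda x,y:o+Rz(yaw)@np.array([x,y])
print("clamp pred",W(.01,.04),"hub seen",C(307,240,.109))
st=C(540,119,.036); print("stop seen",st,"jig",Rz(-yaw)@(st-o))
g=C(30,236,.165); ax=W(.01,.04); d=g-ax
print("grip",g,"len",np.linalg.norm(d),"lever",yaw+1.821-np.arctan2(d[1],d[0]))
a,b=C(435,197,.023),C(603,228,.023); e=a-b; h=np.arctan2(e[1],e[0])-np.pi/2
print("plate",yaw-h, "far corner",b)
for nm in ((220,155),(275,355)): print("post",C(*nm,.123), C(*nm,.123)-ax)
E
```

```text
jig [ 0.57529618 -0.02548525] 0.04098277669248183 [0.20834617 0.34117148 0.21045925 0.34016379]
clamp pred [0.58364893 0.01489088] hub seen [0.582603   0.01554745]
stop seen [ 0.64743767 -0.09715574] jig [ 0.06914448 -0.07456604]
grip [0.58149005 0.13092111] len 0.11605030935077372 lever 0.2725823695938099
plate 0.2086054562381506 far corner [ 0.59265825 -0.13094665]
post [0.62055006 0.05524062] [0.03690113 0.04034975]
post [0.53027159 0.02792263] [-0.05337735  0.01303175]
```

```bash
cat >> h.py <<'E'
O=np.array([.5753,-.0255]); YAW=.041
Rz=lambda a:np.array([[np.cos(a),-np.sin(a)],[np.sin(a),np.cos(a)]])
W=lambda x,y:O+Rz(YAW)@np.array([x,y])
AX=np.array([.5832,.0152])
def grip(v,z): a=YAW+1.821-v; return np.array([*(AX+.115*np.array([np.cos(a),np.sin(a)])),z])
def lip(v): return W(.01,.09)+Rz(YAW-v)@np.array([-.045,-.17])
def to(target,frm=None):
    s=bot.observe(); r=R.from_rotvec(s["eef_rot"]); p=s["position"] if frm is None else frm
    return (r.inv().apply(np.array(target)-p)*100).round(2)
def st():
    s=bot.observe(); m=R.from_rotvec(s["eef_rot"]).as_matrix()
    print("t",round(s["time_s"],2),"pos",s["position"].round(4),"xhead",round(np.arctan2(m[1,0],m[0,0]),3),"z",m[:,2].round(3),"F",s["ft_force"].round(1),"gap",round(s["finger_gap"],4))
E
python3 -m crank '[0,0,0,0,0,1.05,0,0,0,0,0,1.05,0,0,0,0,0,1.05,0,0,0,0,0,1.05,0,0,0,0,0,1.05,0,0,0,0,0,1.05,0,0,0,0,0,1.05,0,0,0,0,0,1.05]' 0 60
python3 -c "
from h import *
st(); print(lip(.209),lip(0)); l=lip(.209); print(to([l[0]-.05,l[1],.23]),to([l[0]-.05,l[1],.04]))"
```

```text
time_s: 0.9
position: [0.2193, 0.5847, 0.2305]
eef_rot: [3.14, 0.052, -0.001]
ft_force: [0.9, 0.5, 0.1]
finger_gap: -0.0004
t 0.9 pos [0.2193 0.5847 0.2305] xhead 0.033 z [-0.001 -0.001 -1.   ] F [0.9 0.5 0.1] gap -0.0004
[ 0.50881033 -0.09524786] [ 0.54360849 -0.10686737]
[21.69 68.75  0.13] [21.7  68.73 19.13]
```

```bash
python3 -m crank '[1.45,4.58,0,0,0,0,1.45,4.58,0,0,0,0,1.45,4.58,0,0,0,0,1.45,4.58,0,0,0,0,1.45,4.58,0,0,0,0,1.45,4.58,0,0,0,0,1.45,4.58,0,0,0,0,1.45,4.58,0,0,0,0]' >/dev/null
python3 -m crank '[1.45,4.58,0,0,0,0,1.45,4.58,0,0,0,0,1.45,4.58,0,0,0,0,1.45,4.58,0,0,0,0,1.45,4.58,0,0,0,0,1.45,4.58,0,0,0,0,1.45,4.58,0,0,0,0,0,0,0,0,0,0]' >/dev/null
python3 -c "
from h import *
st(); l=lip(.209); print(to([l[0]-.05,l[1],.04]))"
```

```text
t 2.5 pos [ 0.4654 -0.0979  0.2315] xhead 0.033 z [ 0.002 -0.003 -1.   ] F [0.4 0.7 0.5] gap 0.0004
[-0.68 -0.34 19.14]
```

```bash
python3 -m crank '[-0.6,0,3.8,0,0,0,0,0,3.8,0,0,0,0,0,3.8,0,0,0,0,0,3.8,0,0,0,0,0,3.8,0,0,0,0,0,0,0,0,0]' >/dev/null
python3 -c "
from h import *
st(); p,d=eyes.read_camera('top'); cv2.imwrite('pics/t1.png',cv2.resize(p[150:300,150:350,::-1],None,fx=4,fy=4,interpolation=2))"
python3 -m crank '[0.6,0,0,0,0,0,0.6,0,0,0,0,0,0.6,0,0,0,0,0,0.6,0,0,0,0,0,0,0,0,0,0,0]'
```

```text
t 3.1 pos [ 0.4515 -0.0906  0.0362] xhead 0.04 z [-0.013  0.004 -1.   ] F [-2.1  0.4 -0.1] gap 0.0001
time_s: 3.65
position: [0.4839, -0.0924, 0.0426]
eef_rot: [3.14, 0.062, 0.005]
ft_force: [-0.3, -0.4, 0.4]
finger_gap: 0.0001
```

View pics/t1.png

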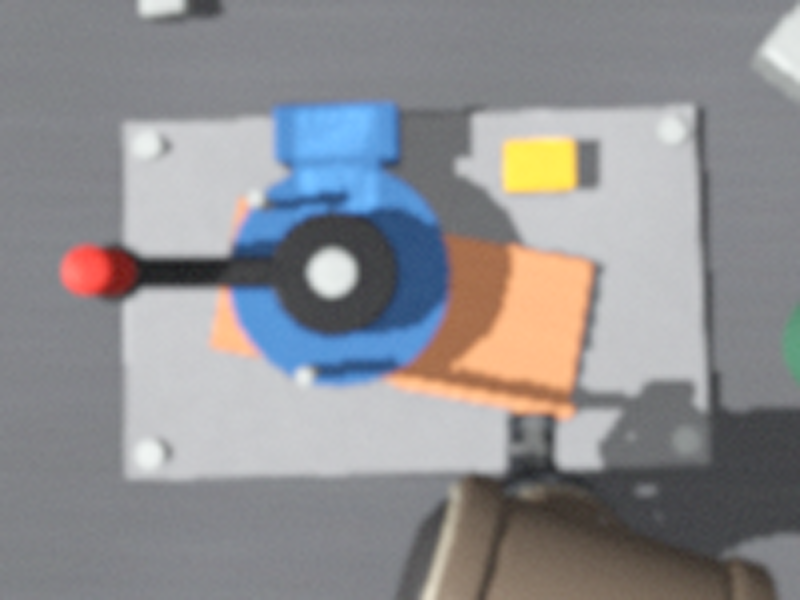

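The picture shows the closed fingers at (530,440), just short of the lip's near face at (540,410). Now I push.

```bash
python3 -m crank '[0.6,0.1,0,0,0,0,0.6,0.1,0,0,0,0,0.6,0.1,0,0,0,0,0.6,0.1,0,0,0,0,0.6,0.1,0,0,0,0,0,0,0,0,0,0]'
python3 -m crank '[0.4,0.1,0,0,0,0,0.4,0.1,0,0,0,0,0,0,0,0,0,0]'
```

```text
time_s: 4.25
position: [0.5128, -0.0961, 0.0411]
eef_rot: [-3.141, -0.061, -0.001]
ft_force: [-1.3, -0.1, -0.8]
finger_gap: 0.0003
time_s: 4.55
position: [0.5209, -0.0977, 0.0414]
eef_rot: [3.141, 0.061, 0.002]
ft_force: [-0.6, -0.7, 0.3]
finger_gap: 0.0001
```

```bash
for i in 1 2 3; do python3 -m crank '[0.3,0,0,0,0,0,0,0,0,0,0,0]' | egrep 'position|ft'; done
```

```text
position: [0.5235, -0.0974, 0.0414]
ft_force: [-2.0, -1.0, 0.6]
position: [0.5265, -0.0973, 0.0414]
ft_force: [-1.7, -1.3, 0.0]
position: [0.529, -0.0973, 0.0412]
ft_force: [-3.4, -2.6, 0.6]
```

```bash
python3 -c "
from h import *
p,d=eyes.read_camera('top'); cv2.imwrite('pics/t2.png',cv2.resize(p[150:300,150:350,::-1],None,fx=4,fy=4,interpolation=2))"
```

```text
(no output)
```

View pics/t2.png

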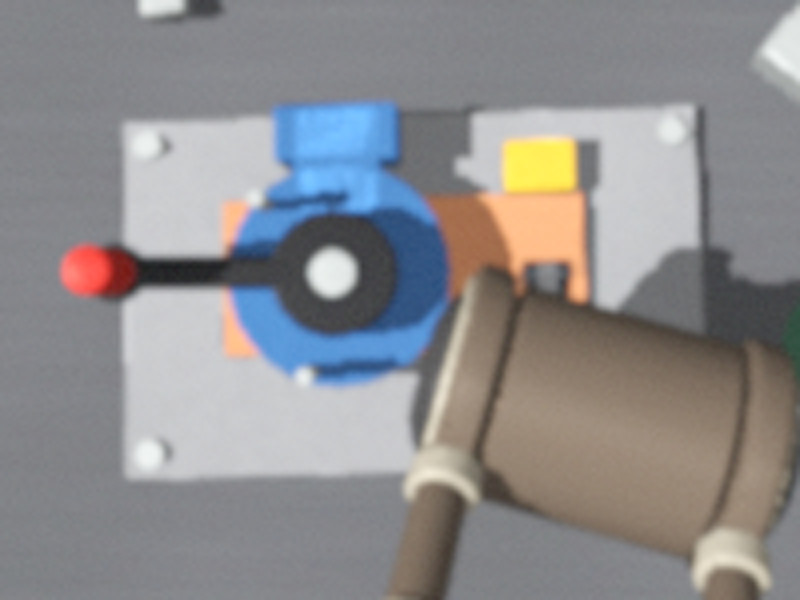

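The plate's far edge is at (540,193), meeting the stop. I'll press a little to seat it.

```bash
for i in 1 2 3 ; do python3 -m crank '[0.2,0,0,0,0,0,0,0,0,0,0,0]' | egrep 'position|ft'; done
```

```text
position: [0.5291, -0.0973, 0.0412]
ft_force: [-7.3, -3.4, 5.0]
position: [0.5291, -0.0973, 0.0412]
ft_force: [-12.1, -4.4, 9.6]
position: [0.5291, -0.0973, 0.0412]
ft_force: [-16.3, -5.5, 13.3]
```

```bash
python3 -m crank '[-2,0,0,0,0,0,-2.5,0,0,0,0,0,0,0,-4.5,0,0,0,0,0,-4.5,0,0,0,0,0,-4.5,0,0,0,0,0,-4,0,0,0,0,0,0,0,0,-0.9,0,0,0,0,0,-0.9]' 1 60 | tail -3
python3 -c "
from h import *
st(); g=grip(.27,.21);print(g,to(g))"
```

```text
eef_rot: [3.105, 0.462, 0.014]
ft_force: [-0.7, -0.2, -1.3]
finger_gap: 0.0857
t 6.6 pos [ 0.4931 -0.0987  0.2197] xhead 0.296 z [ 0.009 -0.001 -1.   ] F [-0.7 -0.2 -1.3] gap 0.0857
[0.58076176 0.13017415 0.21      ] [ 15.05 -19.34   1.02]
```

```bash
python3 -m crank '[2.5,-3.2,0.1,0,0,0,2.5,-3.2,0.1,0,0,0,2.5,-3.2,0.1,0,0,0,2.5,-3.2,0.1,0,0,0,2.5,-3.2,0.1,0,0,0,2.5,-3.2,0.1,0,0,0,0,0,0,0,0,0]' | tail -1
python3 -c "
from h import *
st(); g=grip(.27,.129);print(g,to(g))
p,d=eyes.read_camera('wrist'); cv2.imwrite('pics/w1.png',p[:,:,::-1])"
```

```text
finger_gap: 0.0855
t 7.3 pos [0.5812 0.1337 0.2111] xhead 0.295 z [ 0.005  0.004 -1.   ] F [ 0.7 -1.1 -0.4] gap 0.0855
[0.58076176 0.13017415 0.129     ] [-0.19  0.34  8.2 ]
```

View pics/w1.png

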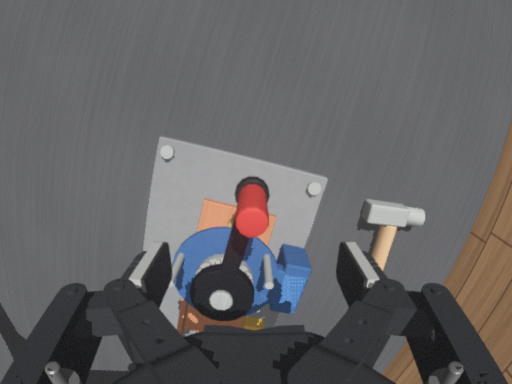

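The wrist view shows the red grip's top at (253,215), centred between the fingers (150…355). I'll go down and close.

```bash
cat >> h.py <<'E'
def lev():
    s=bot.observe(); r=R.from_rotvec(s["eef_rot"]).as_matrix(); c=s["position"]-r[:,2]*bot.grip_point_offset
    d=c[:2]-AX; v=YAW+1.821-np.arctan2(d[1],d[0]); F=s["ft_force"]; a=np.arctan2(d[1],d[0])
    t=np.array([np.sin(a),-np.cos(a)]); print("t %.2f lever %.3f rad %.1fmm zTCP %.4f  Ftan(resist) %.1f Frad %.1f Fz %.1f gap %.4f xhead %.2f"%(s["time_s"],v,np.linalg.norm(d)*1e3,s["position"][2],-F[:2]@t,F[:2]@-d/np.linalg.norm(d),F[2],s["finger_gap"],np.arctan2(r[1,0],r[0,0])))
    return v
def arc(vs,dr=0.):
    "tool xy cm steps following the arc from the present lever angle"
    p=grip(vs[0],0)
    for v in vs[1:]:
        q=grip(v,0); print("%.2f->"%v,to(q,p)[:2],end=" "); p=q
    print()
E
python3 -m crank '[-0.1,0.2,4,0,0,0,-0.1,0.1,4.2,0,0,0,0,0,0,0,0,0]' | tail -1
python3 -c "
from h import *
lev()"
python3 -m crank '[0,0,0,0,0,0,0,0,0,0,0,0,0,0,0,0,0,0,0,0,0,0,0,0,0,0,0,0,0,0]' 0 60 | tail -1
python3 -c "
from h import *
lev(); arc([.27,.35,.45,.55,.65,.75])"
```

```text
finger_gap: 0.0852
t 7.65 lever 0.190 rad 108.5mm zTCP 0.1223  Ftan(resist) 0.8 Frad 0.1 Fz -0.8 gap 0.0852 xhead 0.29
finger_gap: 0.0229
t 8.15 lever 0.255 rad 110.1mm zTCP 0.1304  Ftan(resist) -0.0 Frad -1.5 Fz 4.4 gap 0.0229 xhead 0.29
0.35-> [0.88 0.28] 0.45-> [1.06 0.45] 0.55-> [1.01 0.55] 0.65-> [0.95 0.65] 0.75-> [0.88 0.74]
```

```bash
python3 -m crank '[0,0,0,0,0,0,0,0,0,0,0,0,0,0,0,0,0,0.92,0,0,0,0,0,0.92,0,0,0,0,0,0]' 0.5 60 | tail -1
python3 -c "
from h import *
lev(); print(to(grip(.27,.13)))
p,d=eyes.read_camera('scene'); v=masks(p)['red']; v[:,:300]=0;v[:200]=0;v[260:]=0; v[:,360:]=0; ys,xs=np.nonzero(v); print(len(ys), xs.min(),xs.max(),ys.min(),ys.max())
cv2.imwrite('pics/s2.png',cv2.resize(p[130:290,210:400,::-1],None,fx=4,fy=4,interpolation=2))"
```

```text
finger_gap: 0.0429
t 8.65 lever 0.235 rad 109.6mm zTCP 0.1278  Ftan(resist) -0.0 Frad -0.9 Fz 0.3 gap 0.0429 xhead 0.03
[ 0.39 -0.55 -0.22]
202 331 345 218 242
```

View pics/s2.png

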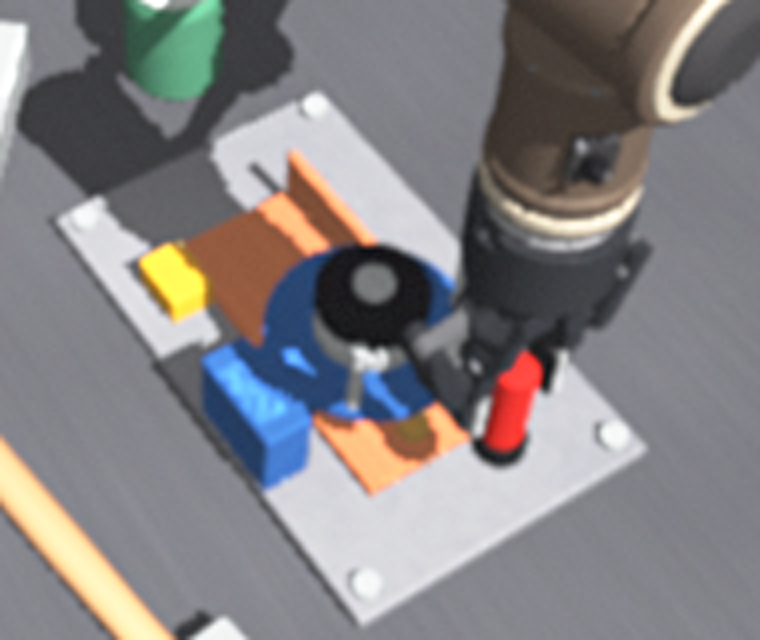

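The scene crop shows the plate against the yellow stop (175,280) and the grip at (510,400) between the fingers. I'll re-centre and close.

```bash
python3 -m crank '[0.4,-0.5,-0.2,0,0,0,0,0,0,0,0,0]' | tail -1
python3 -c "
from h import *
lev()"
python3 -m crank '[0,0,0,0,0,0,0,0,0,0,0,0,0,0,0,0,0,0,0,0,0,0,0,0]' 0 60 | tail -1
python3 -c "
from h import *
lev()"
python3 -m crank '[0,0,0.3,0,0,0,0,0,0,0,0,0]' | tail -1
python3 -c "
from h import *
lev()"

```

```text
finger_gap: 0.0432
t 8.90 lever 0.283 rad 115.3mm zTCP 0.1307  Ftan(resist) -0.2 Frad -0.0 Fz 0.8 gap 0.0432 xhead 0.04
finger_gap: 0.0229
t 9.30 lever 0.275 rad 114.9mm zTCP 0.1305  Ftan(resist) 1.6 Frad -1.7 Fz 3.0 gap 0.0229 xhead 0.03
finger_gap: 0.0229
t 9.50 lever 0.281 rad 115.4mm zTCP 0.1295  Ftan(resist) 3.3 Frad -2.9 Fz 11.4 gap 0.0229 xhead 0.03
```

```bash
cat > l.py <<'E'
from h import *
lev()
E
for i in 1 2 3 4; do python3 -m crank '[1.15,0.06,0,0,0,0.72,0,0,0,0,0,0]' >/dev/null; python3 l.py; done
```

```text
t 9.70 lever 0.386 rad 114.7mm zTCP 0.1277  Ftan(resist) -1.4 Frad -0.9 Fz -0.7 gap 0.0228 xhead -0.07
t 9.90 lever 0.478 rad 114.9mm zTCP 0.1266  Ftan(resist) -0.1 Frad -0.7 Fz 1.3 gap 0.0228 xhead -0.17
t 10.10 lever 0.572 rad 114.9mm zTCP 0.1266  Ftan(resist) 1.4 Frad -0.2 Fz 0.4 gap 0.0228 xhead -0.27
t 10.30 lever 0.672 rad 114.9mm zTCP 0.1266  Ftan(resist) 1.3 Frad 1.4 Fz 0.4 gap 0.0229 xhead -0.37
```

```bash
python3 -m crank '[0,0,0.3,0,0,0,0,0,0,0,0,0]' >/dev/null;python3 l.py;  python3 -m crank '[0.8,0.04,0,0,0,0.5,0,0,0,0,0,0]' >/dev/null; python3 l.py;
```

```text
t 10.50 lever 0.672 rad 115.5mm zTCP 0.1256  Ftan(resist) 3.6 Frad 1.8 Fz 8.0 gap 0.0228 xhead -0.36
t 10.70 lever 0.745 rad 115.4mm zTCP 0.1257  Ftan(resist) 3.1 Frad 1.7 Fz 6.6 gap 0.0229 xhead -0.44
```

```bash
python3 -m crank '[0,0,-0.8,0,0,0,0,0,-0.8,0,0,0,0,0,0,0,0,0]' >/dev/null;python3 l.py; python3 -m crank '[-1.66,0.12,0,0,0,-1.04,-1.66,0.12,0,0,0,-1.04,0,0,0,0,0,0]' >/dev/null; python3 l.py;
```

```text
t 11.00 lever 0.742 rad 114.3mm zTCP 0.1397  Ftan(resist) -0.8 Frad 2.8 Fz -9.3 gap 0.0229 xhead -0.44
t 11.30 lever 0.444 rad 114.4mm zTCP 0.1390  Ftan(resist) -1.2 Frad 2.5 Fz -6.8 gap 0.0228 xhead -0.15
```

```bash
python3 -m crank '[-1.66,0.12,0.1,0,0,-1.04,-1.66,0.12,0.1,0,0,-1.04,-1.66,0.12,0,0,0,-1.04,-1.66,0.12,0,0,0,-1.04,-1.66,0.12,0,0,0,-1.04,-1.66,0.12,0,0,0,-1.04,-0.6,0.02,0,0,0,-0.37,0,0,0,0,0,0]' >/dev/null; python3 l.py
```

```text
t 12.10 lever -0.473 rad 114.2mm zTCP 0.1381  Ftan(resist) -1.3 Frad -1.9 Fz -8.8 gap 0.0224 xhead 0.77
```

```bash
python3 -m crank '[0,0,0.7,0,0,0,0,0,0.7,0,0,0,0,0,0,0,0,0]' >/dev/null; python3 l.py; for i in 1 2 3; do python3 -m crank '[1.15,0.06,0,0,0,0.72,0,0,0,0,0,0]' >/dev/null; python3 l.py; done
```

```text
t 12.40 lever -0.459 rad 115.1mm zTCP 0.1264  Ftan(resist) 2.6 Frad -12.1 Fz 11.1 gap 0.0223 xhead 0.77
t 12.60 lever -0.358 rad 115.1mm zTCP 0.1263  Ftan(resist) 5.1 Frad -10.5 Fz 9.1 gap 0.0229 xhead 0.67
t 12.80 lever -0.256 rad 115.1mm zTCP 0.1263  Ftan(resist) 4.0 Frad -9.2 Fz 9.6 gap 0.0226 xhead 0.57
t 13.00 lever -0.154 rad 115.1mm zTCP 0.1263  Ftan(resist) 4.2 Frad -8.0 Fz 8.1 gap 0.0227 xhead 0.47
```

```bash
for i in 1 2 3 4; do python3 -m crank '[1.15,0,0,0,0,0.72,1.15,0.04,0,0,0,0.72,0,0,0,0,0,0]' >/dev/null; python3 l.py; done
```

```text
t 13.30 lever 0.048 rad 115.3mm zTCP 0.1261  Ftan(resist) 4.5 Frad -3.7 Fz 6.2 gap 0.0226 xhead 0.27
t 13.60 lever 0.246 rad 115.5mm zTCP 0.1258  Ftan(resist) 3.7 Frad 0.4 Fz 6.9 gap 0.0225 xhead 0.07
t 13.90 lever 0.443 rad 115.6mm zTCP 0.1255  Ftan(resist) 3.5 Frad 4.0 Fz 6.0 gap 0.0227 xhead -0.13
t 14.20 lever 0.640 rad 115.8mm zTCP 0.1253  Ftan(resist) 2.7 Frad 5.2 Fz 4.7 gap 0.0225 xhead -0.33
```

```bash
python3 -m crank '[1.15,0.1,0,0,0,0.72,0,0,0,0,0,0]' >/dev/null; python3 l.py; python3 -m crank '[0,0.1,-0.7,0,0,0,0,0,-0.8,0,0,0,0,0,0,0,0,0]' >/dev/null;python3 l.py; python3 -m crank '[-1.66,0.12,0,0,0,-1.04,-1.66,0.12,0,0,0,-1.04,-1.66,0.12,0,0,0,-1.04,-1.66,0.12,0,0,0,-1.04,-1.66,0.1,0,0,0,-1.04,-1.66,0.1,0,0,0,-1.04,-1.66,0.1,0,0,0,-1.04,-1.66,0.1,0,0,0,-1.04]' >/dev/null; python3 l.py
```

```text
t 14.40 lever 0.739 rad 115.7mm zTCP 0.1254  Ftan(resist) 3.2 Frad 6.1 Fz 5.2 gap 0.0226 xhead -0.43
t 14.70 lever 0.731 rad 114.6mm zTCP 0.1388  Ftan(resist) -2.2 Frad 6.3 Fz -7.6 gap 0.0228 xhead -0.43
t 15.50 lever -0.428 rad 115.0mm zTCP 0.1389  Ftan(resist) 0.9 Frad 6.9 Fz -9.1 gap 0.0225 xhead 0.74
```

```bash
python3 -m crank '[-0.5,0,0,0,0,-0.3,0,0,0.7,0,0,0,0,0,0.7,0,0,0,0,0,0,0,0,0]' >/dev/null; python3 l.py; for i in 1 2 3 4; do python3 -m crank '[1.15,0.04,0,0,0,0.72,0,0,0,0,0,0]' >/dev/null; python3 l.py; done
```

```text
t 15.90 lever -0.457 rad 115.5mm zTCP 0.1262  Ftan(resist) 3.3 Frad 0.7 Fz 2.2 gap 0.0223 xhead 0.77
t 16.10 lever -0.358 rad 115.7mm zTCP 0.1260  Ftan(resist) 5.5 Frad 2.5 Fz 1.6 gap 0.0227 xhead 0.67
t 16.30 lever -0.260 rad 115.7mm zTCP 0.1259  Ftan(resist) 3.4 Frad 4.5 Fz 1.4 gap 0.0222 xhead 0.57
t 16.50 lever -0.162 rad 115.7mm zTCP 0.1259  Ftan(resist) 3.3 Frad 5.4 Fz 1.2 gap 0.0223 xhead 0.47
t 16.70 lever -0.065 rad 115.7mm zTCP 0.1258  Ftan(resist) 2.5 Frad 5.7 Fz 0.3 gap 0.0224 xhead 0.37
```

```bash
for i in 1 2 3; do python3 -m crank '[1.15,0.1,0.05,0,0,0.72,0,0,0,0,0,0]' >/dev/null; python3 l.py; done
```

```text
t 16.90 lever 0.034 rad 115.8mm zTCP 0.1256  Ftan(resist) 4.3 Frad 3.9 Fz 2.5 gap 0.0226 xhead 0.27
t 17.10 lever 0.133 rad 115.8mm zTCP 0.1255  Ftan(resist) 3.4 Frad 5.1 Fz 5.2 gap 0.0225 xhead 0.17
t 17.30 lever 0.232 rad 115.8mm zTCP 0.1254  Ftan(resist) 3.9 Frad 3.3 Fz 7.5 gap 0.0224 xhead 0.07
```

```bash
for i in 1 2 3 4; do python3 -m crank '[1.15,0.09,0,0,0,0.72,0,0,0,0,0,0]' >/dev/null; python3 l.py; done
python3 -c "
from h import *
p,d=eyes.read_camera('scene'); cv2.imwrite('pics/s3.png',cv2.resize(p[165:265,240:365,::-1],None,fx=6,fy=6,interpolation=2))"
```

```text
t 17.50 lever 0.329 rad 115.7mm zTCP 0.1254  Ftan(resist) 4.8 Frad 2.7 Fz 7.6 gap 0.0227 xhead -0.03
t 17.70 lever 0.426 rad 115.7mm zTCP 0.1254  Ftan(resist) 5.2 Frad 3.3 Fz 7.3 gap 0.0227 xhead -0.13
t 17.90 lever 0.524 rad 115.7mm zTCP 0.1254  Ftan(resist) 5.7 Frad 3.3 Fz 7.9 gap 0.0227 xhead -0.23
t 18.10 lever 0.602 rad 116.3mm zTCP 0.1251  Ftan(resist) 11.0 Frad 1.1 Fz 9.5 gap 0.0226 xhead -0.33
```

View pics/s3.png

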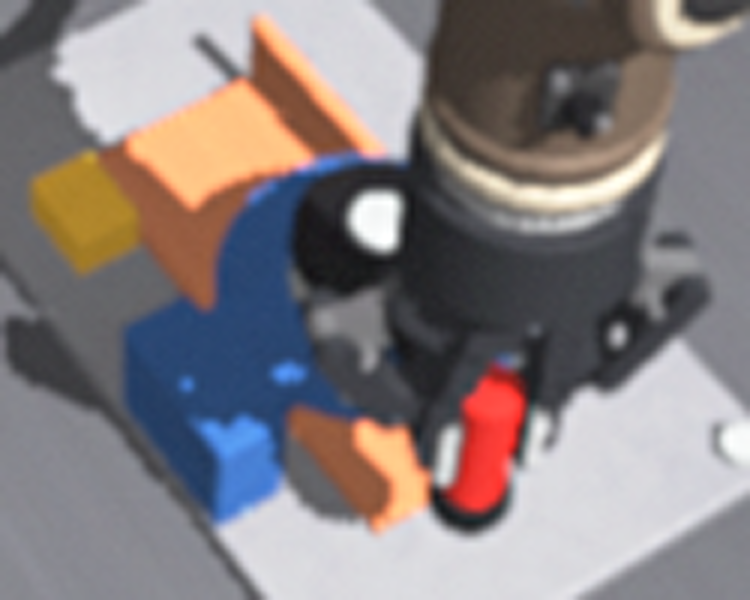

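Resistance is now climbing (11 N at 0.60, well before the post), so the shoe has met the plate. The plate is still against the stop in the picture (85,210). Next I tighten further.

```bash
for i in 1 2 3; do python3 -m crank '[0.3,0.02,0,0,0,0.18,0,0,0,0,0,0]' >/dev/null; python3 l.py; done
```

```text
t 18.35 lever 0.618 rad 116.3mm zTCP 0.1251  Ftan(resist) 11.3 Frad 1.1 Fz 10.8 gap 0.0226 xhead -0.36
t 18.55 lever 0.643 rad 116.3mm zTCP 0.1251  Ftan(resist) 11.9 Frad 0.9 Fz 10.8 gap 0.0226 xhead -0.38
t 18.75 lever 0.667 rad 116.3mm zTCP 0.1251  Ftan(resist) 11.1 Frad -0.5 Fz 10.4 gap 0.0226 xhead -0.41
```

```bash
for i in 1 2; do python3 -m crank '[0.4,0.02,0,0,0,0.2,0,0,0,0,0,0]' >/dev/null; python3 l.py; done
```

```text
t 18.95 lever 0.699 rad 116.3mm zTCP 0.1251  Ftan(resist) 13.1 Frad 0.6 Fz 10.3 gap 0.0230 xhead -0.43
t 19.15 lever 0.729 rad 116.3mm zTCP 0.1251  Ftan(resist) 13.8 Frad -0.3 Fz 10.8 gap 0.0227 xhead -0.46
```

```bash
python3 -m crank '[-0.45,0,-0.3,0,0,0,0,0,-0.7,0,0,0,0,0,-0.5,0,0,0,0,0,0,0,0,0]' >/dev/null; python3 l.py; python3 -m crank '[-1.66,0.12,0,0,0,-1.04,-1.66,0.12,0,0,0,-1.04,-1.66,0.12,0,0,0,-1.04,-1.66,0.12,0,0,0,-1.04,-1.66,0.1,0,0,0,-1.04,-0.6,0.03,0,0,0,-0.4,0,0,0,0,0,0]' >/dev/null; python3 l.py
```

```text
t 19.55 lever 0.712 rad 114.2mm zTCP 0.1362  Ftan(resist) 6.1 Frad 0.9 Fz -7.5 gap 0.0227 xhead -0.47
t 20.25 lever -0.043 rad 115.0mm zTCP 0.1396  Ftan(resist) 3.4 Frad 1.5 Fz -8.0 gap 0.0225 xhead 0.32
```

```bash
python3 -m crank '[-0.6,0.03,0,0,0,-0.38,0,0,0.7,0,0,0,0,0,0.8,0,0,0,0,0,0,0,0,0]' >/dev/null; python3 l.py; for i in 1 2 3; do python3 -m crank '[0.5,0.03,0,0,0,0.3,0,0,0,0,0,0]' >/dev/null; python3 l.py; done
```

```text
t 20.65 lever -0.064 rad 116.3mm zTCP 0.1265  Ftan(resist) 3.4 Frad -2.3 Fz 3.3 gap 0.0231 xhead 0.37
t 20.85 lever -0.023 rad 116.2mm zTCP 0.1264  Ftan(resist) 2.3 Frad -4.1 Fz 5.6 gap 0.0226 xhead 0.33
t 21.05 lever 0.017 rad 116.2mm zTCP 0.1263  Ftan(resist) 3.8 Frad -3.8 Fz 5.9 gap 0.0222 xhead 0.28
t 21.25 lever 0.050 rad 116.3mm zTCP 0.1262  Ftan(resist) 6.6 Frad -4.3 Fz 7.5 gap 0.0226 xhead 0.24
```

```bash
for i in 1 2 3 4 5; do python3 -m crank '[0.5,0.03,0,0,0,0.3,0,0,0,0,0,0]' >/dev/null; python3 l.py; done
```

```text
t 21.45 lever 0.090 rad 116.3mm zTCP 0.1262  Ftan(resist) 6.8 Frad -4.6 Fz 7.6 gap 0.0222 xhead 0.20
t 21.65 lever 0.132 rad 116.3mm zTCP 0.1262  Ftan(resist) 7.1 Frad -5.0 Fz 7.6 gap 0.0222 xhead 0.16
t 21.85 lever 0.174 rad 116.2mm zTCP 0.1262  Ftan(resist) 8.0 Frad -4.8 Fz 8.5 gap 0.0227 xhead 0.12
t 22.05 lever 0.216 rad 116.2mm zTCP 0.1262  Ftan(resist) 7.7 Frad -5.1 Fz 8.4 gap 0.0224 xhead 0.08
t 22.25 lever 0.258 rad 116.2mm zTCP 0.1262  Ftan(resist) 9.1 Frad -4.7 Fz 9.0 gap 0.0227 xhead 0.04
```

```bash
python3 - <<'E'
from h import *
c=eyes.calibration("scene"); r=cv2.Rodrigues(c["rvec"])[0]; K=c["camera_matrix"]
def pts(d):
    v,u=np.mgrid[:384,:512]; P=np.stack([(u-K[0,2])/K[0,0]*d,(v-K[1,2])/K[1,1]*d,d],-1); return (P-c["tvec"])@r
p1,d1=eyes.read_camera("scene"); z=np.load("scene0.npz"); p0,d0=z["p"],z["d"]
for nm,p,d in(("start",p0,d0),("now",p1,d1)):
    X=pts(d); R_=np.linalg.norm(X[...,:2]-AX,axis=-1); ok=d>0
    hub=ok&(R_<.032)&(R_>.012)&(X[...,2]>.095); zs=X[...,2][hub]
    print(nm,"hub z",hub.sum(),np.percentile(zs,[10,25,50,75,90]).round(4))
    red=masks(p)["red"]&ok&(X[...,2]>.08)&(X[...,2]<.2); q=X[red]; print(" red",red.sum(),np.percentile(q[:,2],[1,50,95,99]).round(4), q.mean(0).round(4))
    y=masks(p)["yellow"]&ok&(abs(X[...,0]-.647)<.03)&(abs(X[...,1]+.097)<.03); print(" stop z",np.median(X[...,2][y]).round(4),y.sum())
    hubc=ok&(R_<.011)&(X[...,2]>.09); print(" cap",np.percentile(X[...,2][hubc],[25,50,75]).round(4))
cv2.imwrite('pics/s4.png',cv2.resize(p1[170:260,255:350,::-1],None,fx=8,fy=8,interpolation=2)[:600])
E
python3 l.py
```

```text
start hub z 427 [0.1034 0.1042 0.1053 0.1063 0.1073]
 red 217 [0.1105 0.1498 0.1694 0.1704] [0.5878 0.1362 0.1464]
 stop z 0.0342 175
 cap [0.1106 0.1116 0.1123]
now hub z 425 [0.0993 0.1003 0.1014 0.1025 0.1035]
 red 97 [0.1047 0.148  0.1809 0.1949] [0.5818 0.1417 0.1433]
 stop z 0.034 175
 cap [0.1071 0.108  0.1091]
t 22.30 lever 0.257 rad 116.2mm zTCP 0.1262  Ftan(resist) 8.0 Frad -4.7 Fz 8.6 gap 0.0228 xhead 0.04
```

View pics/s4.png

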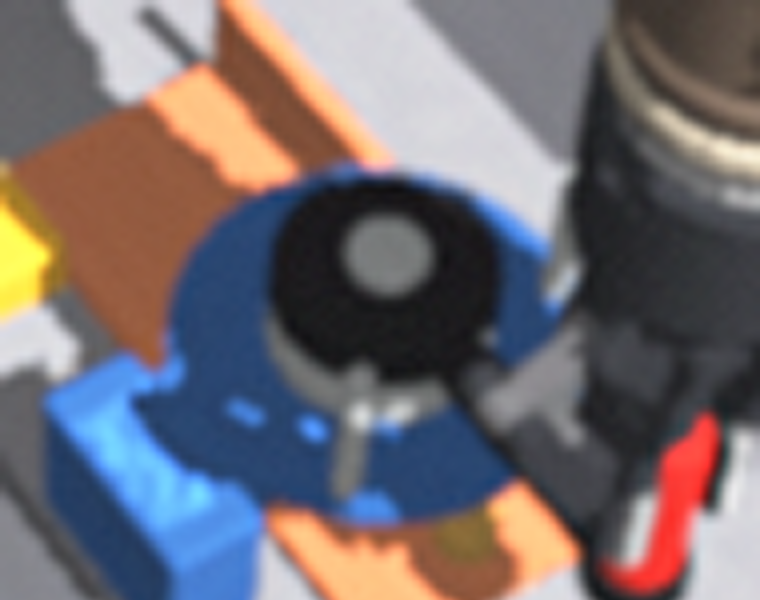

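Depth shows the hub 3.9 mm lower than at the start, so the lever began on top of the teeth and is fully down now. The plate is home. Continuing to tighten.

```bash
for i in 1 2 3 4 5 6; do python3 -m crank '[0.6,0.03,0,0,0,0.36,0,0,0,0,0,0]' >/dev/null; python3 l.py; done; python3 -c "
from h import *
print(bot.observe()['torque'],bot.observe()['ft_force'])"
```

```text
t 22.50 lever 0.309 rad 116.2mm zTCP 0.1262  Ftan(resist) 9.3 Frad -4.6 Fz 8.5 gap 0.0227 xhead -0.01
t 22.70 lever 0.360 rad 116.2mm zTCP 0.1262  Ftan(resist) 9.2 Frad -5.3 Fz 8.7 gap 0.0228 xhead -0.07
t 22.90 lever 0.410 rad 116.2mm zTCP 0.1262  Ftan(resist) 10.5 Frad -5.1 Fz 8.2 gap 0.0225 xhead -0.12
t 23.10 lever 0.460 rad 116.2mm zTCP 0.1262  Ftan(resist) 12.0 Frad -4.7 Fz 8.7 gap 0.0226 xhead -0.17
t 23.30 lever 0.511 rad 116.2mm zTCP 0.1262  Ftan(resist) 9.9 Frad -4.6 Fz 9.2 gap 0.0227 xhead -0.22
t 23.50 lever 0.561 rad 116.2mm zTCP 0.1261  Ftan(resist) 11.1 Frad -4.3 Fz 8.9 gap 0.0225 xhead -0.27
[0.79149371 1.84836624 0.01316141] [-9.5327702   7.04281143  8.90456149]
```

```bash
for i in 1 2 3; do python3 -m crank '[0,0,0,0,0,0]' >/dev/null; python3 l.py; done; python3 -m crank '[0.6,0.03,0,0,0,0.3]' >/dev/null; python3 l.py;for i in 1 2 3; do python3 -m crank '[0,0,0,0,0,0]' >/dev/null; python3 l.py; done
```

```text
t 23.60 lever 0.560 rad 116.2mm zTCP 0.1262  Ftan(resist) 11.8 Frad -4.0 Fz 8.9 gap 0.0223 xhead -0.27
t 23.70 lever 0.559 rad 116.2mm zTCP 0.1261  Ftan(resist) 10.9 Frad -3.8 Fz 8.3 gap 0.0227 xhead -0.27
t 23.80 lever 0.559 rad 116.2mm zTCP 0.1262  Ftan(resist) 11.6 Frad -5.6 Fz 8.0 gap 0.0226 xhead -0.27
t 23.90 lever 0.600 rad 116.2mm zTCP 0.1261  Ftan(resist) 14.9 Frad -3.7 Fz 10.6 gap 0.0227 xhead -0.31
t 24.00 lever 0.607 rad 116.2mm zTCP 0.1261  Ftan(resist) 12.8 Frad -3.5 Fz 9.2 gap 0.0229 xhead -0.31
t 24.10 lever 0.606 rad 116.2mm zTCP 0.1261  Ftan(resist) 12.3 Frad -3.7 Fz 8.9 gap 0.0225 xhead -0.31
t 24.20 lever 0.606 rad 116.2mm zTCP 0.1261  Ftan(resist) 12.3 Frad -2.9 Fz 9.3 gap 0.0225 xhead -0.31
```

```bash
cat > hub.py <<'E'
from h import *
c=eyes.calibration("scene"); r=cv2.Rodrigues(c["rvec"])[0]; K=c["camera_matrix"]
p,d=eyes.read_camera("scene"); v,u=np.mgrid[:384,:512]
X=(np.stack([(u-K[0,2])/K[0,0]*d,(v-K[1,2])/K[1,1]*d,d],-1)-c["tvec"])@r
Q=np.linalg.norm(X[...,:2]-AX,axis=-1); h=(d>0)&(Q<.03)&(Q>.013)&(X[...,2]>.09)&(X[...,2]<.13)&(p.max(2)<70)
print("hub z",np.percentile(X[...,2][h],[25,50,75]).round(4),h.sum()); lev()
E
python3 hub.py; python3 -m crank '[-0.5,0,0,0,0,0,0,0,-0.8,0,0,0,0,0,-0.7,0,0,0,0,0,0,0,0,0]' >/dev/null; python3 hub.py
```

```text
hub z [0.1003 0.1013 0.1023] 174
t 24.25 lever 0.606 rad 116.2mm zTCP 0.1261  Ftan(resist) 12.0 Frad -3.7 Fz 9.3 gap 0.0228 xhead -0.31
hub z [0.1098 0.1109 0.1118] 176
t 24.70 lever 0.582 rad 114.0mm zTCP 0.1388  Ftan(resist) 2.9 Frad -3.2 Fz -7.9 gap 0.0229 xhead -0.31
```

```bash
python3 -m crank '[-1.66,0.12,0,0,0,-1.04,-1.66,0.12,0,0,0,-1.04,-1.66,0.12,0,0,0,-1.04,-1.66,0.12,0,0,0,-1.04,-1.66,0.1,0,0,0,-1.04,-0.75,0.03,0,0,0,-0.5,0,0,0,0,0,0]' >/dev/null; python3 l.py; python3 -m crank '[0,0,0.6,0,0,0,0,0,0.6,0,0,0,0,0,0,0,0,0]' >/dev/null; python3 hub.py;  python3 -m crank '[0,0,0,0,0,0,0,0,0,0,0,0,0,0,0,0,0,0]' 0.5 >/dev/null; python3 hub.py; python3 -c "
from h import *
for v in(-.22,-.2): print(to(grip(v,.126)))"
```

```text
t 25.40 lever -0.221 rad 114.6mm zTCP 0.1389  Ftan(resist) 1.3 Frad -0.4 Fz -8.5 gap 0.0229 xhead 0.49
hub z [0.104  0.105  0.1059] 337
t 25.75 lever -0.194 rad 116.0mm zTCP 0.1300  Ftan(resist) 6.3 Frad -5.8 Fz 8.6 gap 0.0225 xhead 0.48
hub z [0.1042 0.1052 0.1061] 339
t 26.10 lever -0.200 rad 114.9mm zTCP 0.1275  Ftan(resist) -0.4 Frad 0.2 Fz 0.1 gap 0.0427 xhead 0.49
[-0.24 -0.01  0.15]
[-0.01 -0.01  0.15]
```

The depth check shows the lever landed on top of the teeth (hub 0.1052). TCP height alone is therefore unreliable because the fingers slip a little, so from here I'll check the hub depth. Regripping firmer and turning until it snaps in.

```bash
python3 -m crank '[0,0,0,0,0,0,0,0,0,0,0,0,0,0,0,0,0,0,0,0,0,0,0,0]' 0 110 >/dev/null; python3 l.py; python3 -m crank '[0,0,0.2,0,0,0]' >/dev/null; for i in 1 2 3 4; do python3 -m crank '[1.15,0.06,0,0,0,0.72,0,0,0,0,0,0]' >/dev/null; python3 hub.py; done
```

```text
t 26.50 lever -0.208 rad 115.4mm zTCP 0.1271  Ftan(resist) -1.6 Frad 0.1 Fz 2.3 gap 0.0219 xhead 0.49
hub z [0.104  0.1051 0.1061] 351
t 26.85 lever -0.096 rad 115.6mm zTCP 0.1265  Ftan(resist) -0.5 Frad -1.7 Fz 6.7 gap 0.0222 xhead 0.39
hub z [0.1008 0.1017 0.1025] 350
t 27.10 lever -0.011 rad 115.0mm zTCP 0.1238  Ftan(resist) -3.8 Frad 0.5 Fz -3.8 gap 0.0218 xhead 0.29
hub z [0.1003 0.1014 0.1026] 343
t 27.35 lever 0.083 rad 115.0mm zTCP 0.1238  Ftan(resist) -1.6 Frad 0.1 Fz -3.1 gap 0.0217 xhead 0.19
hub z [0.1005 0.1015 0.1022] 343
t 27.60 lever 0.178 rad 114.9mm zTCP 0.1239  Ftan(resist) 0.6 Frad -0.4 Fz -2.5 gap 0.0217 xhead 0.09
```

```bash
for i in 1 2 3 4 5; do python3 -m crank '[0.6,0.03,0,0,0,0.36,0.6,0.03,0,0,0,0.36]' >/dev/null; python3 l.py; done; python3 hub.py
```

```text
t 27.80 lever 0.272 rad 114.8mm zTCP 0.1239  Ftan(resist) 2.5 Frad -2.9 Fz -1.9 gap 0.0218 xhead -0.01
t 28.00 lever 0.374 rad 114.7mm zTCP 0.1240  Ftan(resist) 3.4 Frad -5.4 Fz -1.1 gap 0.0218 xhead -0.11
t 28.20 lever 0.476 rad 114.7mm zTCP 0.1240  Ftan(resist) 4.6 Frad -5.7 Fz -0.5 gap 0.0217 xhead -0.21
t 28.40 lever 0.577 rad 114.6mm zTCP 0.1240  Ftan(resist) 6.5 Frad -6.0 Fz -0.3 gap 0.0218 xhead -0.31
t 28.60 lever 0.679 rad 114.5mm zTCP 0.1240  Ftan(resist) 8.1 Frad -6.9 Fz -0.4 gap 0.0221 xhead -0.41
hub z [0.1004 0.1013 0.102 ] 127
t 28.65 lever 0.686 rad 114.5mm zTCP 0.1241  Ftan(resist) 7.4 Frad -7.4 Fz -0.5 gap 0.0217 xhead -0.42
```

```bash
python3 -m crank '[0,0,0,0,0,0,0,0,0,0,0,0,0,0,0,0,0,0]' 0.5 >/dev/null; python3 l.py; python3 -m crank '[0,0,0,0,0,0,0,0,0,0,0,0,0,0,0,0,0,0,0,0,0,0,0,0]' 0 110 >/dev/null; python3 l.py; for i in 1 2 ; do python3 -m crank '[0.5,0.03,0,0,0,0.3,0.05,0,0,0,0,0]' >/dev/null; python3 l.py; done; python3 hub.py
```

```text
t 28.95 lever 0.681 rad 112.1mm zTCP 0.1229  Ftan(resist) 5.3 Frad -1.5 Fz -3.6 gap 0.0429 xhead -0.42
t 29.35 lever 0.646 rad 113.7mm zTCP 0.1240  Ftan(resist) 16.0 Frad -5.0 Fz 7.0 gap 0.0216 xhead -0.42
t 29.55 lever 0.692 rad 113.7mm zTCP 0.1240  Ftan(resist) 17.4 Frad -6.5 Fz 7.0 gap 0.0219 xhead -0.46
t 29.75 lever 0.737 rad 113.6mm zTCP 0.1240  Ftan(resist) 17.6 Frad -5.6 Fz 7.5 gap 0.0218 xhead -0.50
hub z [0.1004 0.1015 0.1021] 85
t 29.80 lever 0.736 rad 113.6mm zTCP 0.1241  Ftan(resist) 18.6 Frad -5.6 Fz 6.2 gap 0.0219 xhead -0.50
```

```bash
python3 -m crank '[0,0,0,0,0,0,0,0,0,0,0,0,0,0,0,0,0,0,0,0,0,0,0,0]' 1 >/dev/null; python3 l.py; python3 -m crank '[0,0,-4,0,0,0,0,0,-4,0,0,0,-4,0,-2,0,0,0,-4.5,0,0,0,0,0,-4.5,0,0,0,0,0,-4.5,0,0,0,0,0,0,0,0,0,0,0]' | tail -2
python3 hub.py; python3 - <<'E'
from h import *
p,d=eyes.read_camera("top"); m=masks(p)["red"]; m[:,:160]=0; m[:, 260:]=0; m[:180]=0; m[270:]=0
n,l,s,c=cv2.connectedComponentsWithStats(m.astype(np.uint8)); i=1+np.argmax(s[1:,4]); print(s[i],c[i]); g=cast("top",c[i],.150)[:2]-AX
print("lever",YAW+1.821-np.arctan2(g[1],g[0]),np.linalg.norm(g))
cv2.imwrite('pics/t5.png',cv2.resize(p[165:285,165:335,::-1],None,fx=4.5,fy=4.5,interpolation=2))
E
```

```text
t 30.20 lever 0.797 rad 111.4mm zTCP 0.1235  Ftan(resist) 4.1 Frad 0.7 Fz -2.3 gap 0.0786 xhead -0.50
ft_force: [0.3, -0.7, 0.1]
finger_gap: 0.0853
hub z [0.1004 0.1014 0.1023] 326
t 30.95 lever -0.200 rad 207.0mm zTCP 0.2263  Ftan(resist) -0.4 Frad -0.1 Fz 0.5 gap 0.0852 xhead -0.50
[171 218  13  10  97] [177.20618557 222.4742268 ]
lever 0.18034189222765673 0.10785702055516087
```

View pics/t5.png

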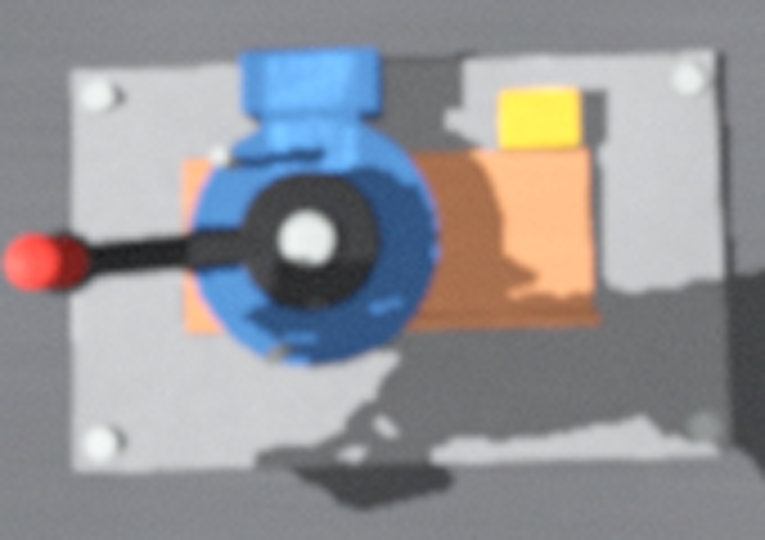

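The top crop shows the plate home against the stop, but the grip is at (32,262), so the lever sits near 0.17 and not at 0.74. Either my last retreat dragged it back or it slipped out. I'll regrip and track the red grip itself with the scene camera.

```bash
cat >> hub.py <<'E'
m=masks(p)["red"]&(d>0)&(X[...,2]>.095)&(X[...,2]<.175)&(abs(Q-.11)<.025)
g=np.median(X[m],0)[:2]-AX if m.any() else np.array([np.nan]*2); print("   redlever %.3f n %d r %.3f"%(YAW+1.821-np.arctan2(g[1],g[0]),m.sum(),np.hypot(*g)))
E
python3 hub.py
python3 -m crank '[0,0,0,0,0,-0.9,0,0,0,0,0,-0.9,0,0,0,0,0,-0.9,0,0,0,0,0,-0.9,0,0,0,0,0,-0.9,0,0,0,0,0,0]' >/dev/null
python3 -c "
from h import *
st(); print(to(grip(.17,.226)))"
```

```text
hub z [0.1004 0.1014 0.1024] 334
t 31.05 lever -0.192 rad 205.1mm zTCP 0.2265  Ftan(resist) -0.2 Frad -0.2 Fz 0.3 gap 0.0854 xhead -0.50
   redlever 0.249 n 212 r 0.121
t 31.65 pos [0.4883 0.1961 0.2254] xhead 0.125 z [ 0.003  0.    -1.   ] F [-0.5  0.7 -0.8] gap 0.0851
[ 7.2   7.63 -0.04]
```

```bash
python3 -m crank '[2.4,2.5,0,0,0,0,2.4,2.5,0,0,0,0,2.4,2.5,0,0,0,0,0,0,0,0,0,0]' >/dev/null; python3 -c "
from h import *
st(); print(to(grip(.18,.125)))"
```

```text
t 32.05 pos [0.5716 0.1282 0.2255] xhead 0.12 z [ 0.005 -0.001 -1.   ] F [ 0.4 -0.2  0.8] gap 0.0853
[-0.15 -0.16 10.04]
```

```bash
python3 -m crank '[-0.1,-0.1,3.3,0,0,0,0,0,3.3,0,0,0,0,0,3.3,0,0,0,0,0,0,0,0,0]' >/dev/null; python3 hub.py; python3 -m crank '[0,0,0,0,0,0,0,0,0,0,0,0,0,0,0,0,0,0,0,0,0,0,0,0,0,0,0,0,0,0]' 0 110 >/dev/null; python3 hub.py; for i in 1 2 3; do python3 -m crank '[0.6,0.03,0,0,0,0.36,0.6,0.03,0,0,0,0.36]' >/dev/null; python3 hub.py; done
```

```text
hub z [0.1003 0.1013 0.1024] 338
t 32.50 lever 0.127 rad 118.3mm zTCP 0.1234  Ftan(resist) -0.4 Frad 0.8 Fz -0.1 gap 0.0851 xhead 0.13
   redlever 0.240 n 127 r 0.124
hub z [0.1002 0.1013 0.1024] 348
t 33.05 lever 0.152 rad 118.8mm zTCP 0.1272  Ftan(resist) -0.6 Frad -1.1 Fz 3.5 gap 0.0222 xhead 0.13
   redlever 0.180 n 51 r 0.127
hub z [0.1003 0.1014 0.1025] 338
t 33.30 lever 0.246 rad 118.9mm zTCP 0.1270  Ftan(resist) 3.3 Frad -3.6 Fz 6.9 gap 0.0216 xhead 0.03
   redlever 0.255 n 64 r 0.127
hub z [0.1005 0.1014 0.1023] 334
t 33.55 lever 0.345 rad 118.8mm zTCP 0.1271  Ftan(resist) 5.0 Frad -4.0 Fz 7.5 gap 0.0220 xhead -0.07
   redlever 0.349 n 94 r 0.127
hub z [0.1003 0.1012 0.1023] 330
t 33.80 lever 0.444 rad 118.7mm zTCP 0.1272  Ftan(resist) 6.0 Frad -4.9 Fz 7.8 gap 0.0220 xhead -0.18
   redlever 0.441 n 122 r 0.126
```

The lever follows and takes about 5–6 N, so the retreat did drag it back. I'll keep tightening and watch the hub depth.

```bash
for i in 1 2 3 4 5; do python3 -m crank '[0.6,0.04,0,0,0,0.36]' >/dev/null; python3 l.py; done; python3 hub.py
```

```text
t 33.90 lever 0.486 rad 118.7mm zTCP 0.1272  Ftan(resist) 6.1 Frad -5.2 Fz 7.0 gap 0.0215 xhead -0.22
t 34.00 lever 0.538 rad 118.7mm zTCP 0.1272  Ftan(resist) 6.3 Frad -6.9 Fz 7.7 gap 0.0221 xhead -0.27
t 34.10 lever 0.588 rad 118.6mm zTCP 0.1273  Ftan(resist) 6.6 Frad -6.5 Fz 7.3 gap 0.0221 xhead -0.32
t 34.20 lever 0.638 rad 118.5mm zTCP 0.1273  Ftan(resist) 6.6 Frad -7.4 Fz 7.6 gap 0.0220 xhead -0.37
t 34.30 lever 0.688 rad 118.5mm zTCP 0.1274  Ftan(resist) 7.7 Frad -7.1 Fz 7.3 gap 0.0216 xhead -0.42
hub z [0.1003 0.1013 0.1022] 130
t 34.35 lever 0.694 rad 118.5mm zTCP 0.1274  Ftan(resist) 6.8 Frad -7.4 Fz 7.7 gap 0.0217 xhead -0.43
   redlever 0.685 n 186 r 0.125
```

```bash
python3 -m crank '[0,0,-0.5,0,0,0,0,0,-0.6,0,0,0,0,0,-0.4,0,0,0,0,0,0,0,0,0]' >/dev/null; python3 hub.py; python3 -m crank '[-1.66,0.14,0,0,0,-1.04,-1.66,0.14,0,0,0,-1.04,-1.66,0.14,0,0,0,-1.04,0,0,0,0,0,0]' >/dev/null; python3 hub.py
```

```text
hub z [0.1057 0.1068 0.1079] 123
t 34.80 lever 0.667 rad 114.7mm zTCP 0.1374  Ftan(resist) 5.4 Frad -4.7 Fz -7.5 gap 0.0219 xhead -0.43
   redlever 0.677 n 207 r 0.125
hub z [0.1059 0.1069 0.1078] 340
t 35.25 lever 0.231 rad 115.0mm zTCP 0.1378  Ftan(resist) 5.2 Frad -2.1 Fz -7.9 gap 0.0219 xhead 0.01
   redlever 0.253 n 114 r 0.126
```

```bash
python3 -m crank '[0,0,-0.4,0,0,0,-1.66,0.12,0,0,0,-1.04,-1.66,0.12,0,0,0,-1.04,-1.66,0.12,0,0,0,-1.04,-1.66,0.12,0,0,0,-1.04,-1.66,0.12,0,0,0,-1.04,-0.3,0,0,0,0,-0.2,0,0,0,0,0,0]' >/dev/null; python3 hub.py; python3 -m crank '[0,0,0.6,0,0,0,0,0,0.7,0,0,0,0,0,0,0,0,0]' >/dev/null; python3 hub.py
```

```text
hub z [0.1111 0.1121 0.1133] 327
t 36.10 lever -0.513 rad 115.3mm zTCP 0.1429  Ftan(resist) 8.2 Frad 0.0 Fz -8.3 gap 0.0218 xhead 0.76
   redlever -0.404 n 45 r 0.115
hub z [0.1041 0.105  0.1061] 325
t 36.45 lever -0.490 rad 116.7mm zTCP 0.1318  Ftan(resist) 4.6 Frad -3.7 Fz 0.8 gap 0.0217 xhead 0.76
   redlever -0.373 n 28 r 0.117
```

```bash
cat >> hub.py <<'E'
s=bot.observe(); dd=s["position"][:2]-AX; F=s["ft_force"]; M=dd[0]*F[1]-dd[1]*F[0]
print("   eff grip force resist %.1f (F part %.1f, torque part %.1f)"%((M+s["torque"][2])/.115,M/.115,s["torque"][2]/.115), s["torque"].round(2))
E
python3 hub.py; python3 -m crank '[0.6,0.03,0.3,0,0,0.36]'>/dev/null; python3 hub.py;  for i in 1 2 3; do python3 -m crank '[0.6,0.03,0.05,0,0,0.36,0,0,0,0,0,0]'>/dev/null; python3 hub.py; done
```

```text
hub z [0.1041 0.1051 0.106 ] 324
t 36.50 lever -0.490 rad 116.7mm zTCP 0.1318  Ftan(resist) 5.2 Frad -4.0 Fz 1.0 gap 0.0216 xhead 0.76
   redlever -0.373 n 32 r 0.117
   eff grip force resist -0.8 (F part 5.2, torque part -6.0) [-0.18  1.39 -0.7 ]
hub z [0.1032 0.1042 0.1052] 323
t 36.65 lever -0.432 rad 116.2mm zTCP 0.1292  Ftan(resist) 4.7 Frad -0.3 Fz -7.9 gap 0.0220 xhead 0.70
   redlever -0.333 n 29 r 0.116
   eff grip force resist -3.6 (F part 4.8, torque part -8.4) [-0.2   1.33 -0.96]
hub z [0.1002 0.1012 0.1025] 322
t 36.90 lever -0.387 rad 116.6mm zTCP 0.1281  Ftan(resist) 5.9 Frad -5.0 Fz 1.3 gap 0.0218 xhead 0.66
   redlever -0.274 n 28 r 0.117
   eff grip force resist -0.7 (F part 6.0, torque part -6.7) [-0.04  1.42 -0.77]
hub z [0.1003 0.1013 0.1023] 320
t 37.15 lever -0.337 rad 116.7mm zTCP 0.1279  Ftan(resist) 7.8 Frad -5.4 Fz 3.2 gap 0.0210 xhead 0.61
   redlever -0.224 n 27 r 0.118
   eff grip force resist 1.4 (F part 7.9, torque part -6.5) [-0.04  1.62 -0.75]
hub z [0.1005 0.1013 0.1023] 317
t 37.40 lever -0.293 rad 116.8mm zTCP 0.1277  Ftan(resist) 9.8 Frad -6.6 Fz 6.5 gap 0.0215 xhead 0.56
   redlever -0.184 n 28 r 0.118
   eff grip force resist 5.8 (F part 10.0, torque part -4.2) [-0.21  1.97 -0.48]
```

Good: adding the yaw torque explains the odd forces, and the effective resistance is about −0.8 N free and 5.8 N driving. The lever has snapped in (hub 0.1013). Continuing.

```bash
for i in 1 2 3 4 5 6 7 8; do python3 -m crank '[0.6,0.03,0,0,0,0.36,0.6,0.03,0,0,0,0.36]'>/dev/null; python3 hub.py | egrep -v redl; done
```

```text
hub z [0.1005 0.1015 0.1026] 340
t 37.65 lever -0.189 rad 116.8mm zTCP 0.1277  Ftan(resist) 11.4 Frad -8.5 Fz 7.0 gap 0.0216 xhead 0.46
   eff grip force resist 7.3 (F part 11.5, torque part -4.2) [-0.04  2.22 -0.49]
hub z [0.1006 0.1013 0.1024] 340
t 37.90 lever -0.088 rad 116.7mm zTCP 0.1277  Ftan(resist) 12.0 Frad -7.2 Fz 6.9 gap 0.0218 xhead 0.35
   eff grip force resist 8.1 (F part 12.1, torque part -4.1) [ 0.12  2.4  -0.47]
hub z [0.1004 0.1013 0.1024] 347
t 38.15 lever 0.013 rad 116.7mm zTCP 0.1276  Ftan(resist) 13.5 Frad -7.2 Fz 7.3 gap 0.0217 xhead 0.25
   eff grip force resist 9.6 (F part 13.7, torque part -4.1) [ 0.38  2.57 -0.48]
hub z [0.1004 0.1014 0.1025] 345
t 38.40 lever 0.114 rad 116.7mm zTCP 0.1276  Ftan(resist) 14.6 Frad -8.0 Fz 7.4 gap 0.0214 xhead 0.15
   eff grip force resist 10.9 (F part 14.8, torque part -3.8) [ 0.52  2.65 -0.44]
hub z [0.1004 0.1013 0.1023] 333
t 38.65 lever 0.215 rad 116.7mm zTCP 0.1275  Ftan(resist) 15.5 Frad -7.6 Fz 7.2 gap 0.0216 xhead 0.05
   eff grip force resist 12.4 (F part 15.7, torque part -3.3) [ 0.84  2.69 -0.38]
hub z [0.1002 0.1014 0.1024] 335
t 38.90 lever 0.316 rad 116.7mm zTCP 0.1275  Ftan(resist) 17.5 Frad -6.4 Fz 8.6 gap 0.0214 xhead -0.05
   eff grip force resist 14.4 (F part 17.7, torque part -3.4) [ 1.07  2.8  -0.39]
hub z [0.1005 0.1016 0.1024] 327
t 39.15 lever 0.416 rad 116.7mm zTCP 0.1274  Ftan(resist) 17.3 Frad -5.7 Fz 8.1 gap 0.0217 xhead -0.15
   eff grip force resist 14.4 (F part 17.5, torque part -3.1) [ 1.29  2.82 -0.36]
hub z [0.1001 0.1013 0.1023] 244
t 39.40 lever 0.517 rad 116.7mm zTCP 0.1274  Ftan(resist) 18.8 Frad -5.8 Fz 7.5 gap 0.0219 xhead -0.25
   eff grip force resist 16.6 (F part 19.0, torque part -2.4) [ 1.54  2.86 -0.27]
```

```bash
python3 hub.py; for i in 1 2 3; do python3 -m crank '[-0.3,0,0,0,0,-0.19,0,0,0,0,0,0]'>/dev/null; python3 hub.py | egrep -v hub; done
```

```text
hub z [0.1004 0.1014 0.1025] 245
t 39.45 lever 0.515 rad 116.7mm zTCP 0.1274  Ftan(resist) 17.8 Frad -5.1 Fz 7.8 gap 0.0215 xhead -0.25
   redlever 0.523 n 157 r 0.126
   eff grip force resist 15.2 (F part 18.1, torque part -2.9) [ 1.37  2.86 -0.33]
t 39.70 lever 0.497 rad 116.6mm zTCP 0.1276  Ftan(resist) 16.3 Frad -5.1 Fz 6.1 gap 0.0218 xhead -0.22
   redlever 0.503 n 149 r 0.126
   eff grip force resist 11.4 (F part 16.5, torque part -5.1) [ 1.3   2.47 -0.58]
t 39.95 lever 0.472 rad 116.6mm zTCP 0.1276  Ftan(resist) 15.9 Frad -4.8 Fz 4.8 gap 0.0218 xhead -0.19
   redlever 0.481 n 150 r 0.126
   eff grip force resist 10.5 (F part 16.1, torque part -5.5) [ 1.23  2.49 -0.64]
t 40.20 lever 0.446 rad 116.6mm zTCP 0.1276  Ftan(resist) 15.7 Frad -5.6 Fz 6.6 gap 0.0219 xhead -0.17
   redlever 0.449 n 142 r 0.126
   eff grip force resist 10.1 (F part 16.0, torque part -5.9) [ 1.18  2.51 -0.68]
```

```bash
python3 -m crank '[0,0,0,0,0,0,0,0,0,0,0,0,0,0,0,0,0,0]' 0.45 >/dev/null; python3 hub.py; python3 -c "
from h import *
p,d=eyes.read_camera('wrist'); cv2.imwrite('pics/w2.png',p[:,:,::-1])"
```

```text
hub z [0.1003 0.1015 0.1025] 292
t 40.55 lever 0.472 rad 115.8mm zTCP 0.1270  Ftan(resist) 8.4 Frad -3.4 Fz -1.1 gap 0.0385 xhead -0.16
   redlever 0.445 n 235 r 0.123
   eff grip force resist 8.2 (F part 8.5, torque part -0.3) [ 0.77  1.09 -0.03]
```

View pics/w2.png

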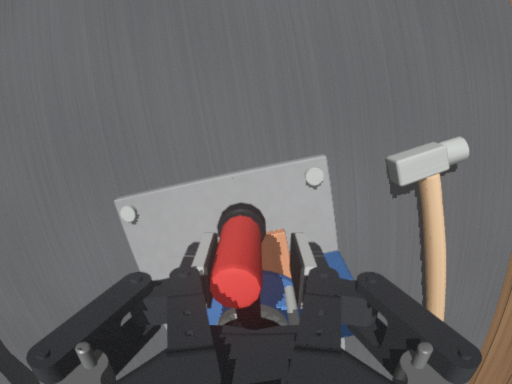

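The wrist view shows the grip (240,260) against the left, trailing finger. Opening fully without moving will show whether the lever stays.

```bash
python3 -m crank '[0,0,0,0,0,0,0,0,0,0,0,0]' 0.7 >/dev/null; python3 hub.py;python3 -m crank '[0,0,0,0,0,0,0,0,0,0,0,0]' 1 >/dev/null; python3 hub.py; 
```

```text
hub z [0.1003 0.1012 0.1021] 285
t 40.85 lever 0.474 rad 114.0mm zTCP 0.1260  Ftan(resist) 5.7 Frad 0.1 Fz -5.3 gap 0.0600 xhead -0.16
   redlever 0.365 n 241 r 0.122
   eff grip force resist 5.7 (F part 5.7, torque part 0.0) [0.05 0.77 0.  ]
hub z [0.1005 0.1015 0.1024] 249
t 41.10 lever 0.488 rad 114.0mm zTCP 0.1268  Ftan(resist) 5.0 Frad 2.0 Fz -4.0 gap 0.0855 xhead -0.16
   redlever 0.275 n 235 r 0.122
   eff grip force resist 5.0 (F part 5.0, torque part 0.0) [-0.03  0.59  0.  ]
```

```bash
python3 -m crank '[0,0,-2,0,0,0,0,0,-2,0,0,0,0,0,0,0,0,0]' >/dev/null; python3 hub.py;python3 -m crank '[0,0,-2,0,0,0,0,0,-2,0,0,0,0,0,0,0,0,0]' >/dev/null; python3 hub.py; python3 -c "
from h import *
p,d=eyes.read_camera('scene'); cv2.imwrite('pics/s6.png',cv2.resize(p[170:260,255:355,::-1],None,fx=6.6,fy=6.6,interpolation=2))"
```

```text
hub z [0.1006 0.1017 0.1023] 115
t 41.45 lever 0.529 rad 115.8mm zTCP 0.1711  Ftan(resist) 0.6 Frad -0.0 Fz 1.0 gap 0.0854 xhead -0.16
   redlever -0.143 n 112 r 0.122
   eff grip force resist 0.6 (F part 0.6, torque part 0.0) [-0.01 -0.    0.  ]
hub z [0.1001 0.1013 0.1021] 70
t 41.80 lever 0.511 rad 115.2mm zTCP 0.2089  Ftan(resist) 0.4 Frad -0.0 Fz -0.4 gap 0.0853 xhead -0.16
   redlever -0.141 n 192 r 0.118
   eff grip force resist -0.0 (F part 0.4, torque part -0.4) [ 0.    0.01 -0.05]
```

View pics/s6.png

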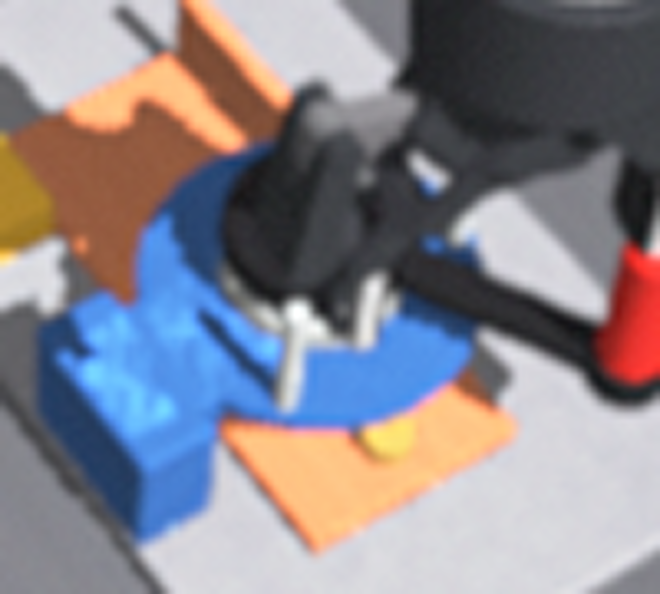

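Released, the lever sprang back on its own from about 0.27 to about −0.17, with the hub still fully down. It rested at about 0.18 after the bite before, one tooth away. So the screw is wound against the clamped plate. I'll regrip at rest and check that resistance is immediate.

```bash
python3 -m crank '[0,0,0,0,0,-0.9,0,0,0,0,0,-0.9,0,0,0,0,0,-0.9,0,0,0,0,0,-0.9,0,0,0,0,0,-0.9,0,0,0,0,0,0]' >/dev/null; python3 -c "
from h import *
st(); print(to(grip(-.18,.2085)))"; python3 hub.py
```

```text
t 42.45 pos [0.6055 0.1274 0.2053] xhead 0.466 z [-0.003 -0.    -1.   ] F [-0.4 -0.3 -0.4] gap 0.0855
[-7.09 -2.48 -0.3 ]
hub z [0.1005 0.1013 0.1023] 291
t 42.50 lever 0.489 rad 114.4mm zTCP 0.2056  Ftan(resist) -1.0 Frad -0.0 Fz -0.4 gap 0.0855 xhead 0.46
   redlever -0.153 n 222 r 0.118
   eff grip force resist -1.6 (F part -1.0, torque part -0.6) [ 0.    0.03 -0.07]
```

```bash
python3 -m crank '[-3.5,-1.2,-0.3,0,0,0,-3.6,-1.3,0,0,0,0,0,0,0,0,0,0,0,0,4,0,0,0,0,0,4,0,0,0,0,0,0,0,0,0]' >/dev/null; python3 hub.py; python3 -m crank '[0,0,0,0,0,0,0,0,0,0,0,0,0,0,0,0,0,0,0,0,0,0,0,0,0,0,0,0,0,0]' 0 110 >/dev/null; python3 hub.py; for i in 1 2 3 4; do python3 -m crank '[0.4,0.02,0,0,0,0.25,0,0,0,0,0,0]' >/dev/null; python3 hub.py | egrep -v hub; done
```

```text
hub z [0.1003 0.1014 0.1024] 335
t 43.15 lever -0.194 rad 115.8mm zTCP 0.1273  Ftan(resist) -0.1 Frad 0.2 Fz 0.6 gap 0.0857 xhead 0.46
   redlever -0.165 n 53 r 0.124
   eff grip force resist 0.1 (F part -0.1, torque part 0.1) [ 0.06 -0.02  0.01]
hub z [0.1003 0.1012 0.1022] 335
t 43.70 lever -0.195 rad 115.5mm zTCP 0.1313  Ftan(resist) 7.7 Frad -1.7 Fz 8.8 gap 0.0216 xhead 0.47
   redlever -0.095 n 39 r 0.118
   eff grip force resist 7.7 (F part 7.8, torque part -0.1) [-0.55  1.2  -0.01]
t 43.95 lever -0.161 rad 115.5mm zTCP 0.1313  Ftan(resist) 7.9 Frad -2.3 Fz 10.0 gap 0.0215 xhead 0.43
   redlever -0.062 n 42 r 0.121
   eff grip force resist 7.6 (F part 7.9, torque part -0.2) [-0.42  1.28 -0.03]
t 44.20 lever -0.128 rad 115.4mm zTCP 0.1313  Ftan(resist) 7.6 Frad -2.4 Fz 8.0 gap 0.0216 xhead 0.40
   redlever -0.035 n 50 r 0.123
   eff grip force resist 8.4 (F part 7.7, torque part 0.7) [-0.33  1.29  0.08]
t 44.45 lever -0.093 rad 115.4mm zTCP 0.1313  Ftan(resist) 8.1 Frad -2.5 Fz 8.9 gap 0.0218 xhead 0.36
   redlever -0.015 n 52 r 0.123
   eff grip force resist 8.5 (F part 8.1, torque part 0.4) [-0.3   1.41  0.05]
t 44.70 lever -0.059 rad 115.4mm zTCP 0.1313  Ftan(resist) 8.2 Frad -3.2 Fz 9.3 gap 0.0214 xhead 0.33
   redlever -0.000 n 56 r 0.125
   eff grip force resist 9.6 (F part 8.2, torque part 1.4) [-0.19  1.37  0.16]
```

On regripping at rest, resistance is 7.7 N at once and rises to 9.6 N, so the clamp is holding load. I'll ease off, open, rise straight up and check that everything stays put.

```bash
python3 -m crank '[-0.25,0,0.1,0,0,0,0,0,0,0,0,0]' >/dev/null; python3 hub.py; python3 -m crank '[0,0,0,0,0,0,0,0,0,0,0,0,0,0,0,0,0,0,0,0,0,0,0,0]' 1 >/dev/null; python3 hub.py; python3 -m crank '[0,0,-2.5,0,0,0,0,0,-2.5,0,0,0,0,0,-2.5,0,0,0,0,0,-2.5,0,0,0,0,0,0,0,0,0]' >/dev/null; python3 hub.py
```

```text
hub z [0.1004 0.1015 0.1025] 348
t 44.95 lever -0.066 rad 115.4mm zTCP 0.1313  Ftan(resist) 6.0 Frad -3.9 Fz 10.0 gap 0.0213 xhead 0.33
   redlever 0.005 n 57 r 0.125
   eff grip force resist 8.4 (F part 6.0, torque part 2.4) [0.02 1.12 0.28]
hub z [0.1005 0.1014 0.1023] 345
t 45.40 lever -0.054 rad 114.4mm zTCP 0.1293  Ftan(resist) 0.1 Frad -0.1 Fz -0.0 gap 0.0842 xhead 0.33
   redlever -0.078 n 129 r 0.122
   eff grip force resist 0.0 (F part 0.1, torque part -0.0) [ 0.02  0.03 -0.01]
hub z [0.1004 0.1014 0.1024] 310
t 45.95 lever -0.042 rad 114.2mm zTCP 0.2313  Ftan(resist) 0.5 Frad 0.9 Fz -0.1 gap 0.0852 xhead 0.33
   redlever -0.082 n 217 r 0.118
   eff grip force resist 0.5 (F part 0.5, torque part -0.0) [-0.05 -0.01 -0.  ]
```

Settled, the lever rests about 0.07 rad further on than before, hub down. There is time for one more pull for margin, released gently.

```bash
python3 -m crank '[-0.7,0,3.3,0,0,0,0,0,3.3,0,0,0,0,0,3.3,0,0,0,0,0,0,0,0,0]' >/dev/null; python3 -m crank '[0,0,0,0,0,0,0,0,0,0,0,0,0,0,0,0,0,0,0,0,0,0,0,0,0,0,0,0,0,0]' 0 110 >/dev/null; python3 hub.py; for i in 1 2 3 4; do python3 -m crank '[0.6,0.03,0,0,0,0.38,0,0,0,0,0,0]' >/dev/null; python3 hub.py | egrep -v hub; done
```

```text
hub z [0.1005 0.1015 0.1023] 349
t 46.90 lever -0.134 rad 115.6mm zTCP 0.1315  Ftan(resist) 7.8 Frad -2.5 Fz 6.9 gap 0.0214 xhead 0.33
   redlever -0.065 n 58 r 0.124
   eff grip force resist 8.1 (F part 7.9, torque part 0.2) [-0.21  1.03  0.03]
t 47.15 lever -0.084 rad 115.6mm zTCP 0.1315  Ftan(resist) 7.0 Frad -3.5 Fz 7.9 gap 0.0216 xhead 0.27
   redlever -0.025 n 65 r 0.125
   eff grip force resist 7.9 (F part 7.0, torque part 0.9) [0.01 1.28 0.1 ]
t 47.40 lever -0.033 rad 115.5mm zTCP 0.1315  Ftan(resist) 6.6 Frad -5.7 Fz 8.0 gap 0.0219 xhead 0.22
   redlever 0.018 n 75 r 0.125
   eff grip force resist 7.9 (F part 6.6, torque part 1.3) [0.22 1.35 0.15]
t 47.65 lever 0.020 rad 115.4mm zTCP 0.1316  Ftan(resist) 8.5 Frad -6.1 Fz 8.1 gap 0.0214 xhead 0.17
   redlever 0.067 n 83 r 0.125
   eff grip force resist 10.2 (F part 8.5, torque part 1.7) [0.54 1.41 0.2 ]
t 47.90 lever 0.072 rad 115.3mm zTCP 0.1317  Ftan(resist) 8.7 Frad -8.1 Fz 9.0 gap 0.0213 xhead 0.11
   redlever 0.110 n 94 r 0.125
   eff grip force resist 11.2 (F part 8.8, torque part 2.5) [0.81 1.47 0.28]
```

```bash
for i in 1 2 3 4; do python3 -m crank '[0.8,0.06,0,0,0,0.48,0,0,0,0,0,0]' >/dev/null; python3 hub.py | egrep -v 'hub|redl'; done; for i in 1 2 3; do python3 -m crank '[-0.2,0,0,0,0,0,0,0,0,0,0,0]' >/dev/null; python3 hub.py | egrep -v hub; done
```

```text
t 48.15 lever 0.141 rad 115.1mm zTCP 0.1318  Ftan(resist) 9.2 Frad -10.5 Fz 8.8 gap 0.0216 xhead 0.05
   eff grip force resist 11.0 (F part 9.2, torque part 1.8) [1.09 1.56 0.2 ]
t 48.40 lever 0.210 rad 115.0mm zTCP 0.1319  Ftan(resist) 9.7 Frad -11.5 Fz 10.0 gap 0.0216 xhead -0.02
   eff grip force resist 11.9 (F part 9.7, torque part 2.3) [1.51 1.63 0.26]
t 48.65 lever 0.278 rad 114.9mm zTCP 0.1320  Ftan(resist) 10.5 Frad -13.4 Fz 10.7 gap 0.0210 xhead -0.09
   eff grip force resist 12.0 (F part 10.5, torque part 1.5) [1.85 1.76 0.18]
t 48.90 lever 0.347 rad 114.7mm zTCP 0.1322  Ftan(resist) 12.3 Frad -14.3 Fz 9.4 gap 0.0215 xhead -0.15
   eff grip force resist 13.9 (F part 12.3, torque part 1.6) [2.26 1.82 0.19]
t 49.15 lever 0.341 rad 114.5mm zTCP 0.1325  Ftan(resist) 9.2 Frad -13.4 Fz 8.4 gap 0.0213 xhead -0.15
   redlever 0.367 n 154 r 0.125
   eff grip force resist 11.7 (F part 9.2, torque part 2.6) [2.16 1.39 0.3 ]
t 49.40 lever 0.336 rad 114.4mm zTCP 0.1327  Ftan(resist) 6.0 Frad -13.1 Fz 7.2 gap 0.0212 xhead -0.15
   redlever 0.361 n 154 r 0.125
   eff grip force resist 9.4 (F part 6.0, torque part 3.4) [2.07 0.98 0.4 ]
t 49.65 lever 0.330 rad 114.4mm zTCP 0.1329  Ftan(resist) 2.9 Frad -11.7 Fz 5.0 gap 0.0213 xhead -0.15
   redlever 0.358 n 150 r 0.125
   eff grip force resist 7.4 (F part 2.8, torque part 4.5) [1.91 0.54 0.52]
```

```bash
for i in 1 2; do python3 -m crank '[-0.15,-0.12,0,0,0,-0.2,0,0,0,0,0,0]' >/dev/null; python3 hub.py | egrep -v hub; done; python3 -m crank '[0,0,0,0,0,0,0,0,0,0,0,0,0,0,0,0,0,0,0,0,0,0,0,0]' 0.5 >/dev/null; python3 hub.py;  python3 -m crank '[0,0,0,0,0,0,0,0,0,0,0,0,0,0,0,0,0,0]' 1 >/dev/null; python3 hub.py
```

```text
t 49.90 lever 0.311 rad 114.6mm zTCP 0.1326  Ftan(resist) 5.6 Frad -9.4 Fz 6.6 gap 0.0217 xhead -0.13
   redlever 0.337 n 143 r 0.125
   eff grip force resist 8.4 (F part 5.6, torque part 2.8) [1.49 0.74 0.32]
t 50.15 lever 0.290 rad 114.9mm zTCP 0.1322  Ftan(resist) 6.0 Frad -6.1 Fz 6.6 gap 0.0214 xhead -0.10
   redlever 0.318 n 139 r 0.126
   eff grip force resist 7.4 (F part 6.0, torque part 1.4) [1.04 1.01 0.16]
hub z [0.1003 0.1012 0.1022] 327
t 50.60 lever 0.285 rad 112.4mm zTCP 0.1302  Ftan(resist) 5.9 Frad -1.8 Fz 1.5 gap 0.0429 xhead -0.10
   redlever 0.263 n 232 r 0.121
   eff grip force resist 6.1 (F part 5.7, torque part 0.4) [0.29 0.87 0.05]
hub z [0.1003 0.1013 0.1023] 294
t 50.95 lever 0.305 rad 111.7mm zTCP 0.1302  Ftan(resist) 2.6 Frad -0.1 Fz -1.7 gap 0.0853 xhead -0.10
   redlever 0.110 n 235 r 0.120
   eff grip force resist 2.5 (F part 2.5, torque part -0.0) [-0.07  0.32 -0.  ]
```

```bash
python3 -m crank '[0,0,-2.5,0,0,0,0,0,-2.5,0,0,0,0,0,-2.5,0,0,0,0,0,-2.5,0,0,0,0,0,0,0,0,0]' >/dev/null; python3 hub.py; python3 -m crank '[0,-4.5,-1,0,0,0,0,-4.5,-1,0,0,0,0,-4.5,0,0,0,0,0,-4.5,0,0,0,0,0,-4.5,0,0,0,0,0,0,0,0,0,0,0,0,0,0,0,0]' >/dev/null; python3 hub.py
python3 - <<'E'
from h import *
p,d=eyes.read_camera("top"); z=np.load("top0.npz")
m=masks(p)["red"]; m[:,:160]=0; m[:,260:]=0; m[:180]=0; m[270:]=0
n,l,s,c=cv2.connectedComponentsWithStats(m.astype(np.uint8))
if n>1:
    i=1+np.argmax(s[1:,4]); g=cast("top",c[i],.150)[:2]-AX; print(c[i],"lever",YAW+1.821-np.arctan2(g[1],g[0]))
# plate far edge at columns 255..295 : first coppery row, and bystander change
h=cv2.cvtColor(p,cv2.COLOR_RGB2HSV).astype(int); cu=(h[...,0]>=4)&(h[...,0]<18)&(h[...,1]>80)&(h[...,2]>80)
e=[]
for u in range(272,294,3):
    r=np.nonzero(cu[185:260,u])[0]; e.append((u,185+r.min()) if len(r) else None)
print("plate edge",e)
df=np.abs(p.astype(int)-z["p"]).max(2)
for nm,(a,b,c2,dd) in dict(hammer=(110,160,178,298),tube=(145,202,336,402),tin=(215,258,342,392)).items(): print(nm,(df[a:b,c2:dd]>60).mean().round(3))
cv2.imwrite("pics/end.png",p[80:300,150:410,::-1].repeat(3,0).repeat(3,1)[:600])
E
```

```text
hub z [0.1004 0.1014 0.1025] 256
t 51.50 lever 0.332 rad 112.3mm zTCP 0.2339  Ftan(resist) -0.2 Frad 0.2 Fz -0.6 gap 0.0853 xhead -0.10
   redlever -0.105 n 216 r 0.118
   eff grip force resist -0.1 (F part -0.2, torque part 0.1) [-0.01 -0.02  0.01]
hub z [0.1004 0.1016 0.1025] 311
t 52.25 lever 0.359 rad 336.3mm zTCP 0.2487  Ftan(resist) 0.0 Frad 0.5 Fz -0.4 gap 0.0851 xhead -0.10
   redlever -0.106 n 215 r 0.118
   eff grip force resist -0.3 (F part 0.0, torque part -0.3) [-0.03 -0.01 -0.03]
[182.5106383  242.64893617] lever -0.20199370999529553
plate edge [(272, np.int64(199)), (275, np.int64(198)), (278, np.int64(198)), (281, np.int64(198)), (284, np.int64(198)), (287, np.int64(198)), (290, np.int64(198)), (293, np.int64(198))]
hammer 0.0
tube 0.0
tin 0.019
```

```bash
python3 hub.py; python3 -c "
from workcell import hand_in
print(hand_in())"
```

```text
hub z [0.1006 0.1016 0.1026] 314
t 52.35 lever 0.361 rad 335.2mm zTCP 0.2495  Ftan(resist) -1.0 Frad 0.4 Fz 0.0 gap 0.0852 xhead -0.10
   redlever -0.109 n 218 r 0.118
   eff grip force resist -2.7 (F part -3.1, torque part 0.3) [-0.05  0.05  0.04]
the job is handed in; nothing more can be done
None
```

I handed the job in at about 52 s. The plate is home and the clamp is loaded, but whether it counts as firmly tight is uncertain. I pushed the plate against the yellow stop until the force rose to about 16 N with no further movement. I then tightened with the ratchet lever over several lift, swing-back and drop-in bites.

**Last checks that passed**
- **Plate:** its far edge lies straight along the stop in the top view.
- **Lever:** it is fully down (hub 4 mm below its starting height on the tooth tops), let go, and still over the last 0.9 s.
- **Bystanders:** hammer and tube show no change in the top view. The tin area changed in 2% of its pixels, which may be arm shadow; I could not view the last picture.

**What disagreed**
- **Tightness:** the last three pulls reached about 17, 10 and 14 N at the grip. After each release the lever, while down in the teeth, sprang back to about -0.1 to -0.2 rad, although the screw is described as not running back. I can't tell whether the screw itself eased or only the lever unwound. When I regripped it at rest, it resisted at once with about 8 N, which is right at the stated "firmly tight" figure. I could not see the shoe or measure its force.
- **Bites:** at least two bites landed on top of the teeth and gave less turn than planned. After one early release the lever also ended about 0.55 rad back, either by springing or by being dragged as the gripper withdrew. I tightened again after that.
- **Turning:** by my count the lever turned more than the stated 1.0–1.7 rad before contact. I put this down to lost tooth engagement and did not confirm it.

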